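# Gather the float bodies from under the riser shelf and from the rinse strainer

### The arm

A 6-joint arm with a two-finger parallel gripper is mounted at the origin on the work surface. World frame = base frame: x ahead of the robot, y to its left, z up, the work surface at z = 0. Lengths are in m, angles in degrees, forces in N, time in s.
With the tool pointing down it reaches from about 0.4 to 0.825 m from the base axis. Payload 7 kg.
Tool frame: the origin (TCP) lies at the very end of the fingers, on their centre line; the grasp point (between the pads) lies 19 mm behind it (r.hold_point_z is the distance from the TCP to the grasp point, in m); z points along the fingers, y is the direction in which the jaws open and shut (so a half turn about z gives the same grasp; the last joint's range is limited). The gripper opens to 88 mm and grips with 3 to 60 N. Pads are 19 mm wide; open, the fingers measure 130 mm over their backs; the gripper's body (78 mm by 193 mm) begins 47 mm behind the grasp point.
Start: joints at [-57.519, 20.546, 0.682, 0, -70.136, -16.507], TCP at [0.186, -0.649, 0.227] pointing down, gripper open.
Joint ranges: [-176.03, 176.03], [-82.01, 121.73], [-58.28, 71.71], [-173.87, 95.51], [-174.79, -0.11], [-173.66, 173.66]. Speed limits (degrees/s): [136.94, 136.94, 172.46, 180, 180, 180].

### API

Orientations are given as [roll, pitch, yaw] about the fixed x, y, z axes, in that order (R = Rz(yaw) Ry(pitch) Rx(roll)).
In Python, from plant import r gives the robot as it stands. The module is installed in compiled form; this text tells all that it offers.
- The arm moves only by the shell command python3 -m inch 'ROWS' [FORCE]. ROWS is text: rows parted by semicolons, each of 7 numbers parted by spaces: the shift along the tool's x, y, z in m, then the turn, a rotation vector about the tool's x, y, z in rad, then the opening, from 0 (shut) to 1 (fully open). In form: tx ty tz ax ay az jaw; .... A call has 1 to 20 rows; each row shifts and turns the commanded pose from where the row before left it, along the tool's axes as they then stand; what a row does not reach is not made up. A row lasts 1/12 s, in which the tool goes at most 41.7 mm and 7.16 degrees, less where a joint would pass 70% of its speed; a pose out of reach is approached as far as the arm can. A call with a gripper value outside its range is refused whole. The fingers move at their own pace and stop on an object; FORCE is the grip in N (left out, the last holds). Time passes only in rows, so rows that do not move let the fingers close. It gives the time, the measured TCP pose, the force and the opening at its end, in the units of the state.
- r.get_state(): the state, without advancing time (a new reading comes with each control period).
- r.capture(name): name is "side" or "top"; returns the picture (400x640x3 uint8, red, green, blue); there is no depth.
- r.camera_params(name): a dict with "vfov" (degrees; the focal length in pixels is half the picture's height over the tangent of half this angle, whatever the lens; pixels are square), "cx", "cy" (the principal point, pixels), "R" (3x3) and "t" (3): a world point X has camera coordinates R X + t. Camera axes: x right, y down, z forward; pixel columns grow to the right and rows downward; lengths in m; the calibration is good to about 2 mm. A picture is of the moment at which its call begins. camera_params takes no time and is no camera call.
- r.close_job(): hands the job in, once; it reports no verdict.
Trained networks look in the newest picture that a camera, given by its name, has taken for a name from the list of things; names that differ only in an ending like _2 or _b are one class to them, and where a whole thing is asked for, a point or a joint stands for the part that bears it (a point fixed in the world has none). Each returns a list of dicts, best first, with "p" (0 to 1); they miss things now and then, are a little off and sometimes report something else, mostly with a low value. They report only what shows in the picture. A call takes as long as a camera call. They do not tell look-alikes from the thing itself.
- r.recognise(target, camera): "xy" ([column, row] in pixels, amid what is visible of it).
The state is a dict: "time_s": time; "joints": joint angles; "qd": joint speeds; "joint_torque": joint torques, N m; "tcp_pos": TCP position; "eef_rot": TCP orientation; "contact_force": force on the tool from outside, world axes, zero at the start; "moment": the same for the moment, N m; "gripper_width": finger opening in m.
Only numpy, scipy, OpenCV 4.12 (cv2) and the standard library are available. Lean on these libraries where they do the work, as an engineer would, in place of code of your own. Each camera call takes 0.05 s, during which the arm holds its last target.

### The job

Collect all the orange float bodies in the white dish that has no reel in it. First reach in under the clear riser shelf with the long-handled scoop, without bumping the shelf, and bring out every float from the tray beneath; only when those are all in the dish, tip the strainer over it so that its rinsed floats roll out through the pouring lip on top, to dry. Finish with the scoop lying right way up on the black mat and the strainer standing upright on the blue drip mat, and leave the reel and the other bench things where they are.

Things in the scene. Friction and masses are not known exactly. Their poses are not given: they have to be found in the camera images.
- riser: clear acrylic riser shelf on four thin posts: the low overhang. Origin on the bench under the board's centre; x points level in under the shelf from its open front, z up. Board 170 mm in x (-85 to +85), 250 mm in y, underside 100 mm above the bench, 8 mm thick; posts 12 mm thick at x +-76, y +-116; thread spools stand on its far edge, up to z 140. Fixed
- tray: white drying tray on the bench under the riser; same origin and axes as the riser. Floor 3 mm thick from x -80 to +82, open at the front. Side walls 33 mm high (inner faces at y +-74); end wall 55 mm high, leaning outward by 0.5 rad from its foot at x +81, so that floats pushed against it ride up onto a scoop. Fixed
- mat: black rubber bench mat, 380 mm along its x, 170 mm along its y, 3 mm thick, where the scoop lies. Origin under its centre. Fixed
- scoop: long-handled aluminium scoop, 0.22 kg. Origin under the pan's centre, x to the open front lip (x +55, z 0), z up. Pan floor 2 mm thick from x -50 to +55, 130 mm wide; back and side walls 30 mm high, the sides ending at x +24. Wooden handle 16 mm wide (y), 18 mm high, along -x from x -90 to -275, its middle at z 45. Lies flat on its pan floor; centre of mass near x -35
- scoop_grip (a point): on the scoop handle's middle line, at x -165, z 45 of the scoop: a good place to pinch it, with the fingers closing along the scoop's y
- drip_mat: blue ribbed drip mat, 240 mm along its x, 190 mm along its y, 3 mm thick, where the strainer stands. Origin under its centre. Fixed
- strainer: round steel mesh strainer, 0.2 kg. Origin under its centre, x to the pouring lip, z up. Wall radius 72 mm, 58 high, floor 3 thick. At +x the rim is notched, 88 wide between cheeks, its lip sloping up and out at 35 deg from x 52, z 3 to x 95, z 33. Green handle 14 wide (y), 16 high, along -x from x -73 to -203, middle at z 50; pinch it near x -145. Tipped lip-down some 75 deg it empties
- strainer_lip (a point): middle of the strainer's pouring lip edge, at x 95, z 33 of the strainer
- dish_1: white fluted ceramic dish, outer radius 88 mm, inner radius 83 mm, 45 mm high, inner floor 5 mm above the bench. Origin under its centre. Fixed
- dish_2: a second dish just like dish_1
- reel_1: grey fly reel, 80 mm across, 26 mm high, lying flat; present only if it lies in dish_1. Origin under its centre
- reel_2: the same reel, present only if it lies in dish_2; exactly one of reel_1 and reel_2 is present
- float_t1: orange fishing-float body lying in the tray at the start (may be absent), a round-ended cylinder 60 mm long along its x, 28 mm in diameter, 24 g. Origin on its centre line. A lead keel along one side (3 mm off-centre mass) keeps it from rolling far by itself
- float_t2: orange fishing-float body lying in the tray at the start (may be absent), a round-ended cylinder 60 mm long along its x, 28 mm in diameter, 24 g. Origin on its centre line. A lead keel along one side (3 mm off-centre mass) keeps it from rolling far by itself
- float_t3: orange fishing-float body lying in the tray at the start (may be absent), a round-ended cylinder 60 mm long along its x, 28 mm in diameter, 24 g. Origin on its centre line. A lead keel along one side (3 mm off-centre mass) keeps it from rolling far by itself
- float_t4: orange fishing-float body lying in the tray at the start (may be absent), a round-ended cylinder 60 mm long along its x, 28 mm in diameter, 24 g. Origin on its centre line. A lead keel along one side (3 mm off-centre mass) keeps it from rolling far by itself
- float_b1: the same kind of float body, in the strainer at the start (may be absent)
- float_b2: the same kind of float body, in the strainer at the start (may be absent)
- float_b3: the same kind of float body, in the strainer at the start (may be absent)
- varnish: amber varnish bottle, 34 mm across, 72 mm high; a bystander. Origin at its underside
- resin: black resin bottle, 30 mm across, 80 mm high; a bystander. Origin at its underside
- thread_1: blue thread spool standing on end, 34 mm across, 45 mm high; a bystander. Origin at its underside
- thread_2: red thread spool, 34 mm across, 45 mm high; a bystander. Origin at its underside
- bead_jar: pale bead jar with a white cap, 52 mm across, 60 mm high; a bystander. Origin at its underside
Things that resemble listed ones, but are neither listed nor needed, are in the scene too. Leave any pink or purple look-alike of the float_b2 alone.

How it is judged:
By the outcome, as a careful person would: the job done as asked, in the order asked, and still so for the second after the job is handed in, with the robot touching nothing.
Of float_t1, float_t2, float_t3, float_t4 only 3 to 4 are there at a start; the rules pass over those that are not, and their reading is None.
Of float_b1, float_b2, float_b3 only 1 to 3 are there at a start; the rules pass over those that are not, and their reading is None.
Of reel_1, reel_2 only 1 to 1 are there at a start; the rules pass over those that are not, and their reading is None.
At some moment in a run one of float_t1, float_t2, float_t3, float_t4, scoop, strainer may be knocked a few centimetres aside while the robot is not near it.
It also fails if it takes over 210 s, if anything falls off the work surface, if the arm or the gripper's body presses on something with over 40 N, if the wrist force passes 120 N, or if a joint passes its speed limit or range.

## Working session

There is one attempt and no reset: what is moved stays moved. The work goes in short steps, Python scripts to look and compute and a shell command to move; the robot and the scene stay as the last step left them, time stands still between calls to the robot, and variables do not carry over. Pictures are saved under pics/ and viewed, and the job is handed in when it is done.

```bash
mkdir -p pics
cat > h.py <<'E'
import numpy as np, cv2
from plant import r
def snap(cam,name):
    im=r.capture(cam); cv2.imwrite(f'pics/{name}.png',im[:,:,::-1]); return im
def cp(cam):
    c=r.camera_params(cam); f=200/np.tan(np.radians(c['vfov'])/2)
    return f,c['cx'],c['cy'],np.array(c['R']),np.array(c['t'])
def back(cam,u,v,z):
    f,cx,cy,R,t=cp(cam); d=R.T@np.array([(u-cx)/f,(v-cy)/f,1]); C=-R.T@t
    s=(z-C[2])/d[2]; return C+s*d
def proj(cam,X):
    f,cx,cy,R,t=cp(cam); p=R@np.array(X)+t; return np.array([f*p[0]/p[2]+cx,f*p[1]/p[2]+cy])
def crop(im,x0,y0,x1,y1,k,name):
    cv2.imwrite(f'pics/{name}.png',cv2.resize(im[y0:y1,x0:x1,::-1],None,fx=k,fy=k,interpolation=cv2.INTER_CUBIC))
E
python3 - <<'E'
from h import *
np.set_printoptions(precision=4,suppress=True)
for c in('top','side'):
    snap(c,c+'0'); f,cx,cy,R,t=cp(c); print(c,f,cx,cy,-R.T@t,R)
for n in ['riser','tray','scoop','scoop_grip','strainer','strainer_lip','dish_1','reel_1','float_t1','mat','drip_mat']:
    for c in('top','side'):
        for d in r.recognise(n,c): print(n,c,d)
print(r.get_state())
E
```

```text
top 367.8751810511659 325.36851386753244 200.37443729829417 [ 0.3157 -0.1222  1.2614] [[-0.0209 -0.9997  0.0098]
 [-0.9883  0.0191 -0.151 ]
 [ 0.1508 -0.0129 -0.9885]]
side 443.62546407523416 312.9290244926477 210.73711648640412 [ 0.0642 -1.2763  0.7697] [[ 0.9279 -0.3728 -0.0001]
 [-0.1878 -0.4671 -0.864 ]
 [ 0.322   0.8018 -0.5034]]
riser top {'xy': [171.0, 188.6], 'p': 0.91}
riser side {'xy': [281.3, 141.3], 'p': 0.81}
riser side {'xy': [279.1, 199.8], 'p': 0.34}
tray top {'xy': [203.3, 199.1], 'p': 0.96}
tray side {'xy': [275.7, 164.7], 'p': 0.8}
tray side {'xy': [283.9, 227.0], 'p': 0.22}
scoop top {'xy': [261.2, 220.1], 'p': 0.61}
scoop side {'xy': [277.6, 199.5], 'p': 0.75}
scoop_grip top {'xy': [260.5, 214.1], 'p': 0.83}
scoop_grip side {'xy': [279.2, 199.5], 'p': 0.83}
strainer top {'xy': [409.6, 188.3], 'p': 0.74}
strainer side {'xy': [362.2, 265.1], 'p': 0.56}
strainer_lip top {'xy': [414.4, 194.0], 'p': 0.95}
strainer_lip side {'xy': [356.4, 263.9], 'p': 0.63}
dish_1 top {'xy': [355.3, 166.5], 'p': 0.81}
dish_1 top {'xy': [297.5, 176.3], 'p': 0.76}
dish_1 top {'xy': [408.
[... 585 characters left out ...]
: [286.6, 228.2], 'p': 0.75}
mat side {'xy': [281.0, 141.4], 'p': 0.72}
drip_mat top {'xy': [402.6, 205.7], 'p': 0.79}
drip_mat side {'xy': [334.8, 285.1], 'p': 0.63}
drip_mat side {'xy': [278.4, 156.6], 'p': 0.23}
{'time_s': 1.2, 'joints': array([-57.5191,  20.5467,   0.6824,   0.0007, -70.136 , -16.5086]), 'qd': array([ 0.0369,  0.0309,  0.0203, -0.015 ,  0.0223,  0.0109]), 'joint_torque': array([  0.0009, -58.2389,  29.3302,   7.0028,   0.0125,  -0.    ]), 'tcp_pos': array([ 0.1857, -0.6489,  0.2266]), 'eef_rot': array([ 179.9999,   -0.0007, -164.0275]), 'contact_force': array([-0.5119, -0.2972, -0.1481]), 'moment': array([-0.0361,  0.0217, -0.0005]), 'gripper_width': 0.08758639919282903}
```

View pics/top0.png

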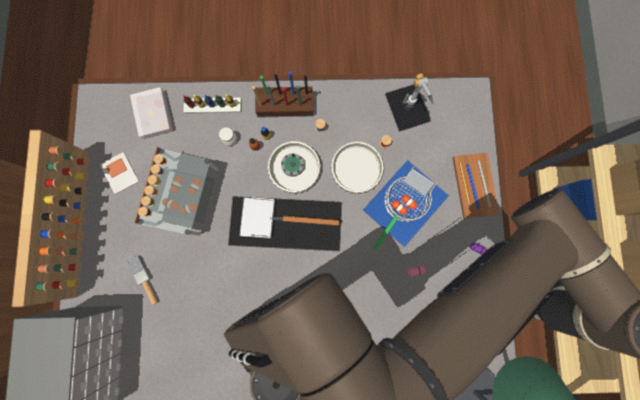

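View pics/side0.png

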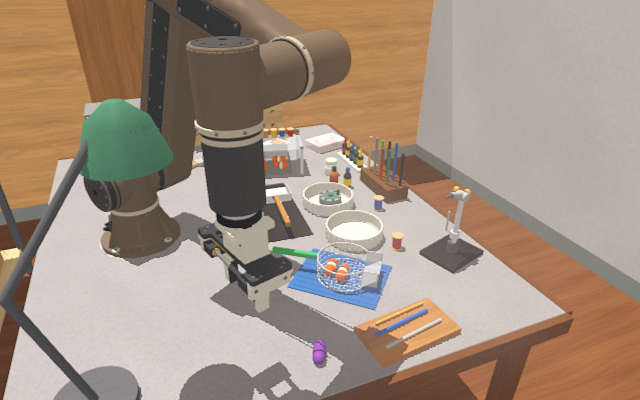

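Run:
```python
from h import *
im=cv2.imread('pics/top0.png')[:,:,::-1]
crop(im,120,130,250,250,6,'c1')
crop(im,220,120,470,260,3.2,'c2')
im=cv2.imread('pics/side0.png')[:,:,::-1]
crop(im,220,110,370,220,5,'c3')
```

```text
(no output)
```

View pics/c1.png

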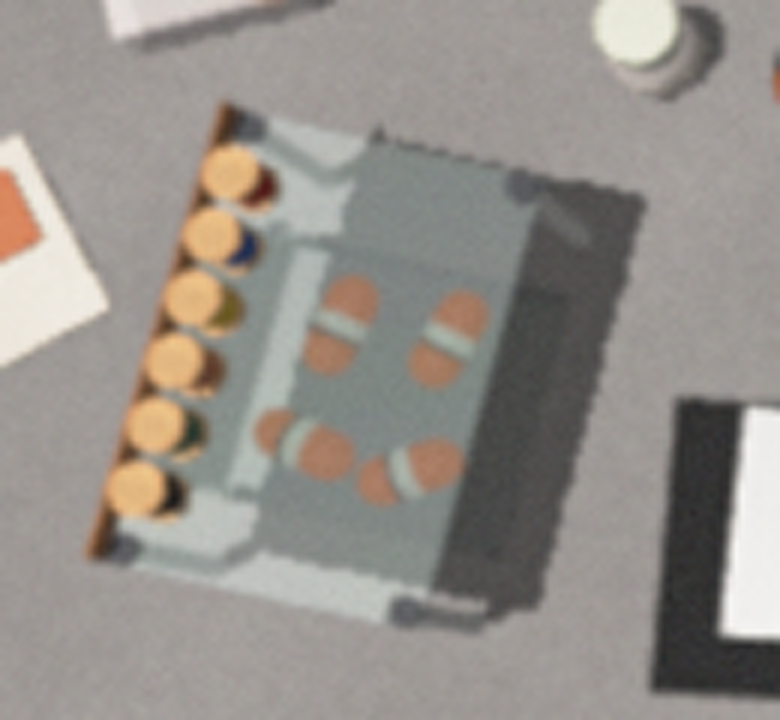

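View pics/c2.png

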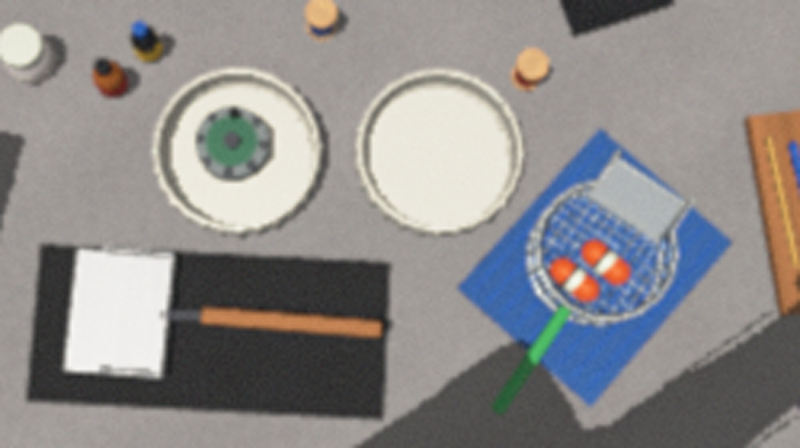

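View pics/c3.png

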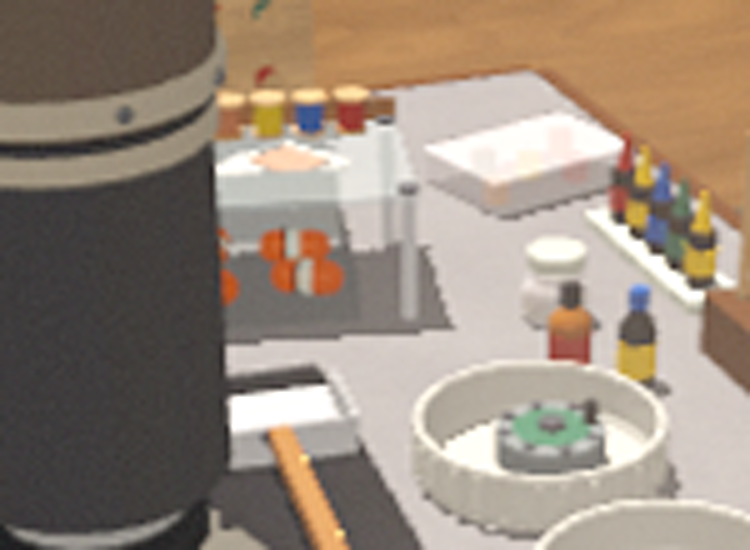

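```bash
cat >> h.py <<'E'
from scipy.optimize import least_squares
def fit(cam,model,pix,g=(0.5,0,0),z0=0):
    model=np.array(model,float);pix=np.array(pix,float)
    def T(p): 
        c,s=np.cos(p[2]),np.sin(p[2]); return np.array([[p[0]+c*m[0]-s*m[1],p[1]+s*m[0]+c*m[1],m[2]+z0] for m in model])
    def res(p): return np.concatenate([proj(cam,X)-q for X,q in zip(T(p),pix)])
    s=least_squares(res,g); 
    return s.x,res(s.x).reshape(-1,2)
E
python3 - <<'E'
from h import *
np.set_printoptions(precision=3,suppress=True)
C1=lambda u,v:(120+u/6-.4,130+v/6-.4); C2=lambda u,v:(220+u/3.2-.35,120+v/3.2-.35)
# riser post tops
p,e=fit('top',[[-.076,.116,.1],[-.076,-.116,.1],[.076,-.116,.1],[.076,.116,.1]],
 [C1(405,610),C1(520,185),C1(245,122),C1(120,548)],(.5,.35,1.5))
print('riser y+ guess',p,np.degrees(p[2]),e)
p,e=fit('top',[[-.076,-.116,.1],[-.076,.116,.1],[.076,.116,.1],[.076,-.116,.1]],
 [C1(405,610),C1(520,185),C1(245,122),C1(120,548)],(.5,.35,1.5))
print('riser',p,np.degrees(p[2]),e.tolist())
# scoop: z relative mat 3mm
p,e=fit('top',[[-.09,0,.054],[-.275,0,.054],[.055,.065,0.0],[.055,-.065,0],[-.05,.065,.03],[-.05,-.065,.03]],
 [C2(203,316),C2(381,330),C2(77,250),C2(65,373),C2(176,254),C2(163,378)],(.44,.1,1.57),.003)
print('scoop',p,np.degrees(p[2]),e.tolist())
p,e=fit('top',[[-.09,0,.054],[-.275,0,.054],[.055,-.065,0.0],[.055,.065,0],[-.05,-.065,.03],[-.05,.065,.03]],
 [C2(203,316),C2(381,330),C2(77,250),C2(65,373),C2(176,254),C2(163,378)],(.44,.1,1.57),.003)
print('scoop2',p,np.degrees(p[2]),e.tolist())
for n,u,v in [('dish',440,152),('reeldish',238,150)]: print(n,back('top',*C2(u,v),.045))
# strainer lip edge corners, handle
p,e=fit('top',[[.095,.044,.033],[.095,-.044,.033],[-.073,0,.058],[-.203,0,.058]],[C2(620,152),C2(690,203),C2(566,310),C2(500,410)],(.45,-.35,-.6),.003)
print('str',p,np.degrees(p[2]),e.tolist())
print('mat',[back('top',*C2(*q),.003)[:2] for q in [(42,245),(389,265),(382,416),(28,400)]])
print('drip',[back('top',*C2(*q),.003)[:2] for q in [(600,130),(731,241),(590,404),(459,287)]])
for q in [(340,325),(448,338),(303,445),(411,470)]: print('float',back('top',*C1(*q),.017)[:2])
E
```

```text
riser y+ guess [0.535 0.347 1.336] 76.55147188975202 [[-0.344 -0.54 ]
 [-0.259  0.189]
 [ 0.16   0.912]
 [ 0.438 -0.484]]
riser [0.537 0.347 4.39 ] 251.51243372667528 [[-49.44133931943526, -14.166867779838526], [-42.022385105166194, -11.186368042351205], [47.95452095719679, 12.958447515635356], [43.38118511307306, 10.531895480163342]]
scoop [0.452 0.092 1.481] 84.83826057042688 [[-0.053053563475202736, -0.4212001922537354], [0.5157620044370219, -0.8591653739747187], [-3.1858594537422675, 37.84497609590156], [4.477789557909347, -38.225508779934586], [-4.568943952369125, 38.296615108627094], [3.0327477026789893, -39.01438996724869]]
scoop2 [0.451 0.092 1.475] 84.50948026520499 [[-0.0917911079260989, 0.03710315248915208], [0.4662342491915865, -0.07833134748287307], [0.8169891807649776, 0.4145526478092165], [0.4358194708245833, -0.3996187912706546], [-0.9526286854801356, 0.11898332075654139], [-0.6525980137533338, -0.07403835130682523]]
dish [ 0.613 -0.248  0.045]
reeldish [ 0.619 -0.034  0.045]
str [ 0.504 -0.419 -0.639] -36.597013524295676 [[-0.46904224530817373, 1.5485005903824742], [-0.7822394999196263, 0.27009401983011116], [1.3955271773674554, -1.4650030389876463], [-0.19000140691878187, -0.23225858803485266]]
mat [array([0.528, 0.181]), array([ 0.499, -0.193]), array([ 0.338, -0.181]), array([0.362, 0.193])]
drip [array([ 0.645, -0.43 ]), array([ 0.518, -0.566]), array([ 0.346, -0.403]), array([ 0.474, -0.268])]
float [0.573 0.372]
float [0.564 0.31 ]
float [0.504 0.39 ]
float [0.489 0.329]
```

```bash
cat >> h.py <<'E'
from scipy.spatial.transform import Rotation as Ro
def tool(): 
    s=r.get_state(); return np.array(s['tcp_pos']),Ro.from_euler('xyz',s['eef_rot'],degrees=True),s
def delta(pos,rpy):
    """shift in current tool axes, rotvec in tool axes, to target"""
    p,R,s=tool(); T=Ro.from_euler('xyz',rpy,degrees=True)
    rv=(R.inv()*T).as_rotvec(); d=np.array(pos)-p
    print('shift now-axes',R.inv().apply(d).round(4),'shift final-axes',T.inv().apply(d).round(4),'rotvec',rv.round(4),'ang',np.degrees(np.linalg.norm(rv)).round(1))
E
python3 -m inch '0 0 0 0 0 -0.12 1;0 0 0 0 0 -0.12 1;0 0 0 0 0 -0.12 1;0 0 0 0 0 -0.12 1;0 0 0 0 0 -0.12 1;0 0 0 0 0 -0.12 1;0 0 0 0 0 -0.12 1;0 0 0 0 0 -0.12 1;0 0 0 0 0 -0.12 1;0 0 0 0 0 -0.116 1'
python3 -m inch '-0.036 -0.0115 0 0 0 0 1;-0.036 -0.0115 0 0 0 0 1;-0.036 -0.0115 0 0 0 0 1;-0.036 -0.0115 0 0 0 0 1;-0.036 -0.0115 0 0 0 0 1;-0.036 -0.0115 0 0 0 0 1;-0.036 -0.0115 0 0 0 0 1;-0.036 -0.0115 0 0 0 0 1;-0.036 -0.0115 0 0 0 0 1;-0.036 -0.0115 0 0 0 0 1;-0.036 -0.0115 0 0 0 0 1;-0.036 -0.0115 0 0 0 0 1;-0.036 -0.0115 0 0 0 0 1;-0.036 -0.0115 0 0 0 0 1;-0.036 -0.0115 0 0 0 0 1;-0.036 -0.0115 0 0 0 0 1;-0.022 -0.0115 0 0 0 0 1;0 0 0 0 0 0 1;0 0 0 0 0 0 1'
python3 - <<'E'
from h import *
im=snap('top','t1'); snap('side','s1')
crop(im,120,130,470,280,2.2,'t1c')
delta([.435,-.072,.029],[180,0,-95.5]); print(tool()[2]['joints'],tool()[2]['contact_force'])
for n in ['scoop','scoop_grip']:
    for c in('top','side'):
        for d in r.recognise(n,c): print(n,c,d)
E
```

```text
time_s: 2.03
tcp_pos: [0.1857, -0.6489, 0.2265]
eef_rot: [180.0, 0.0, -95.2]
contact_force: [-0.9, 0.3, -0.3]
gripper_width: 0.0876
time_s: 3.62
tcp_pos: [0.4381, -0.0713, 0.2266]
eef_rot: [180.0, -0.0, -95.3]
contact_force: [0.3, -0.1, 0.3]
gripper_width: 0.0874
shift now-axes [-0.0004  0.0023  0.1975] shift final-axes [-0.0004  0.0023  0.1975] rotvec [ 0.0003 -0.0001  0.0003] ang 0.0
[ 1.62049922e+01 -1.96311721e+00 -2.69031960e+01 -1.68307332e-04
 -6.50768534e+01 -2.16901242e+01] [-0.61057342  0.17595674 -0.04273822]
scoop top {'xy': [260.7, 230.5], 'p': 0.98}
scoop side {'xy': [274.0, 200.1], 'p': 0.66}
scoop side {'xy': [320.3, 199.5], 'p': 0.24}
scoop side {'xy': [342.9, 270.5], 'p': 0.24}
scoop_grip top {'xy': [264.5, 225.5], 'p': 0.59}
scoop_grip top {'xy': [353.7, 167.0], 'p': 0.57}
scoop_grip side {'xy': [274.8, 197.1], 'p': 0.96}
```

View pics/s1.png

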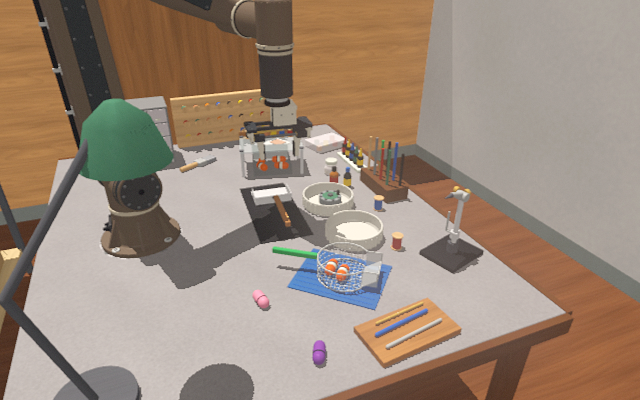

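View pics/t1c.png

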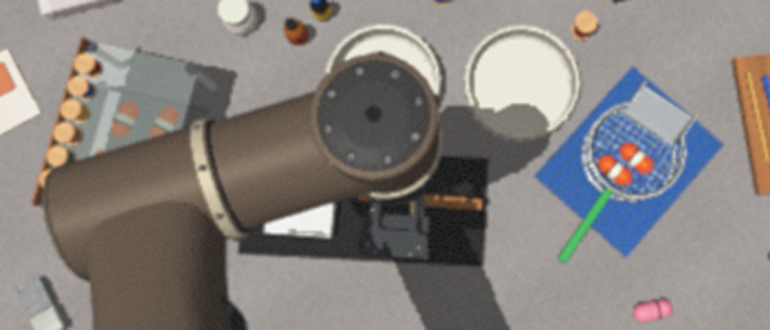

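Run:
```python
from h import *
im=cv2.imread('pics/s1.png')
def P(o,yaw,m,z0):
    c,s=np.cos(yaw),np.sin(yaw); return [o[0]+c*m[0]-s*m[1],o[1]+s*m[0]+c*m[1],m[2]+z0]
k=5;x0,y0=230,130
big=cv2.resize(im[y0:y0+110,x0:x0+150],None,fx=k,fy=k,interpolation=cv2.INTER_CUBIC)
def dot(X,col):
    u=(proj('side',X)-[x0,y0]+.5)*k; cv2.circle(big,tuple(int(a) for a in u),4,col,-1)
for m in [[-.09,0,.054],[-.275,0,.054],[.055,.065,0],[.055,-.065,0],[-.05,.065,.03],[-.05,-.065,.03],[-.165,0,.045]]: dot(P((.451,.092),1.475,m,.003),(0,255,0))
for m in [[-.085,.125,.108],[-.085,-.125,.108],[.085,.125,.108],[.085,-.125,.108],[-.076,.116,0],[-.076,-.116,0],[-.08,.074,.003],[-.08,-.074,.003],[.081,.074,.003],[.081,-.074,.003]]: dot(P((.535,.347),1.336,m,0),(255,0,255))
cv2.imwrite('pics/o1.png',big)
```

```text
(no output)
```

View pics/o1.png

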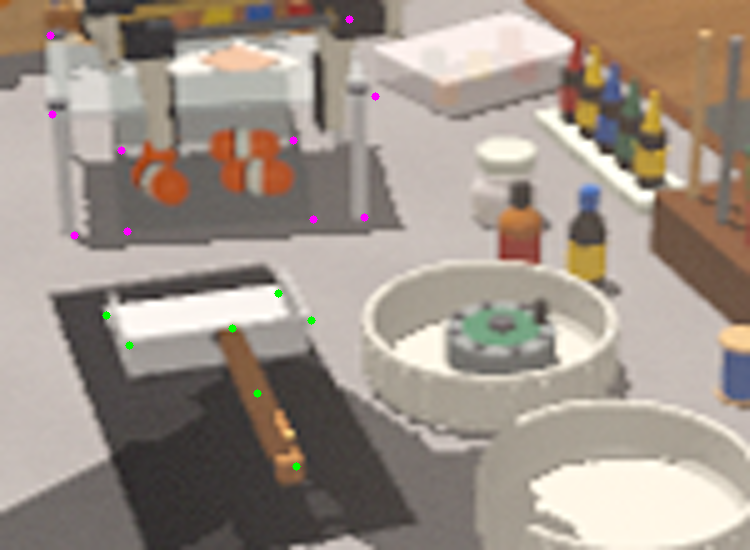

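```bash
python3 -m inch '0 0.001 0.03 0 0 0 1;0 0.001 0.03 0 0 0 1;0 0 0.03 0 0 0 1;0 0 0.03 0 0 0 1;0 0 0.03 0 0 0 1;0 0 0.02 0 0 0 1;0 0 0.015 0 0 0 1;0 0 0.012 0 0 0 1;0 0 0 0 0 0 1;0 0 0 0 0 0 1' 60
python3 -m inch '0 0 0 0 0 0 0;0 0 0 0 0 0 0;0 0 0 0 0 0 0;0 0 0 0 0 0 0;0 0 0 0 0 0 0;0 0 0 0 0 0 0;0 0 0 0 0 0 0;0 0 0 0 0 0 0;0 0 0 0 0 0 0;0 0 0 0 0 0 0' 60
```

```text
time_s: 4.75
tcp_pos: [0.4352, -0.0729, 0.0294]
eef_rot: [179.9, -0.0, -95.5]
contact_force: [-0.0, -1.0, 0.4]
gripper_width: 0.0877
time_s: 5.58
tcp_pos: [0.4357, -0.0722, 0.0295]
eef_rot: [180.0, -0.0, -95.5]
contact_force: [0.1, -0.3, 0.5]
gripper_width: 0.0265
```

```bash
python3 -m inch '0 0 0 0 0 0 0;0 0 0 0 0 0 0;0 0 0 0 0 0 0;0 0 0 0 0 0 0;0 0 0 0 0 0 0;0 0 0 0 0 0 0;0 0 0 0 0 0 0;0 0 0 0 0 0 0' 60
python3 -m inch '0 0 -0.01 0 0 0 0;0 0 -0.01 0 0 0 0;0 0 -0.02 0 0 0 0;0 0 -0.02 0 0 0 0;0 0 -0.02 0 0 0 0;0 0 0 0 0 0 0;0 0 0 0 0 0 0'
python3 - <<'E'
from h import *
im=snap('side','s2'); crop(im,230,130,380,240,5,'s2c')
im=snap('top','t2'); crop(im,120,130,470,280,2.2,'t2c')
E
```

```text
time_s: 6.25
tcp_pos: [0.4357, -0.0722, 0.0295]
eef_rot: [180.0, 0.0, -95.5]
contact_force: [0.2, 0.5, -0.8]
gripper_width: 0.0153
time_s: 6.83
tcp_pos: [0.4359, -0.0721, 0.1102]
eef_rot: [-179.9, 0.0, -95.5]
contact_force: [-0.2, 0.7, -3.6]
gripper_width: 0.0157
```

View pics/s2c.png

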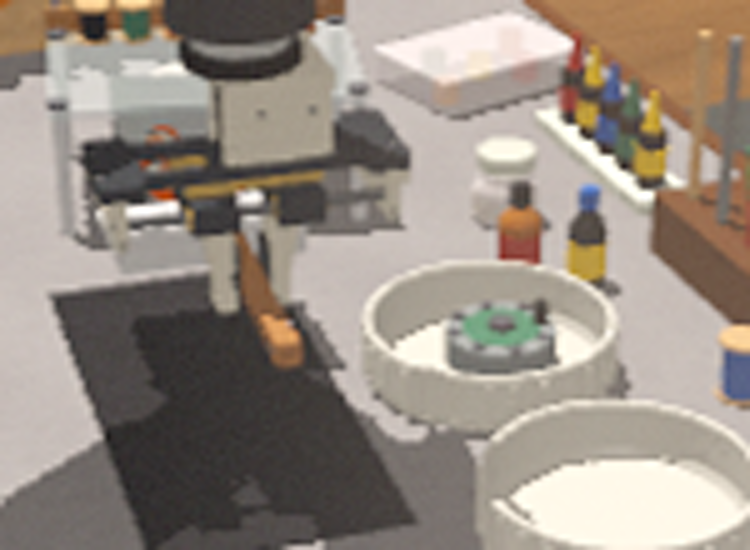

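View pics/t2c.png

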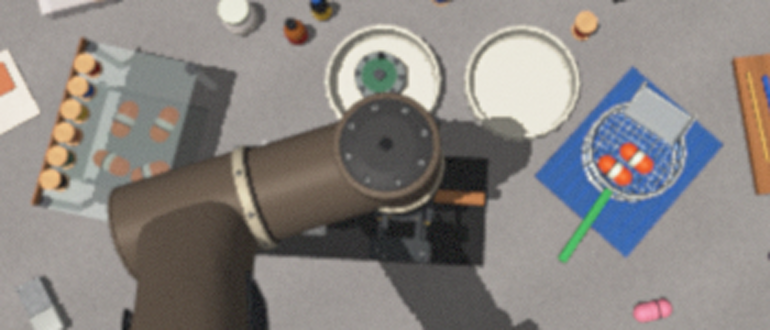

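```bash
python3 -m inch '0 0 0 0 0 0.07 0;0 0 0 0 0 0.069 0;-0.024 0 0 0 0 0 0;-0.024 0 0 0 0 0 0;-0.024 0 0 0 0 0 0;-0.024 0 0 0 0 0 0;-0.024 0 0 0 0 0 0;0 0 0.02 0 0 0 0;0 0 0.02 0 0 0 0;0 0 0.02 0 0 0 0;0 0 0 0 0 0 0;0 0 0 0 0 0 0;0 0 0 0 0 0 0'
python3 - <<'E'
from h import *
delta([.463,.0455,.031],[180,0,-103.45]); print(tool()[2]['joints'])
im=snap('side','s3'); crop(im,230,130,380,240,5,'s3c')
im=snap('top','t3'); crop(im,120,130,320,260,4,'t3c')
E
```

```text
time_s: 8.02
tcp_pos: [0.4637, 0.0443, 0.0497]
eef_rot: [180.0, -0.0, -103.5]
contact_force: [0.4, -0.4, -1.4]
gripper_width: 0.0155
shift now-axes [-0.001   0.0009  0.0187] shift final-axes [-0.001   0.0009  0.0187] rotvec [ 0.0005 -0.0008 -0.0001] ang 0.1
[ 2.97905611e+01  1.25382886e+01 -3.80831954e+01  2.12409844e-02
 -3.94309922e+01 -4.32634670e+01]
```

View pics/s3c.png

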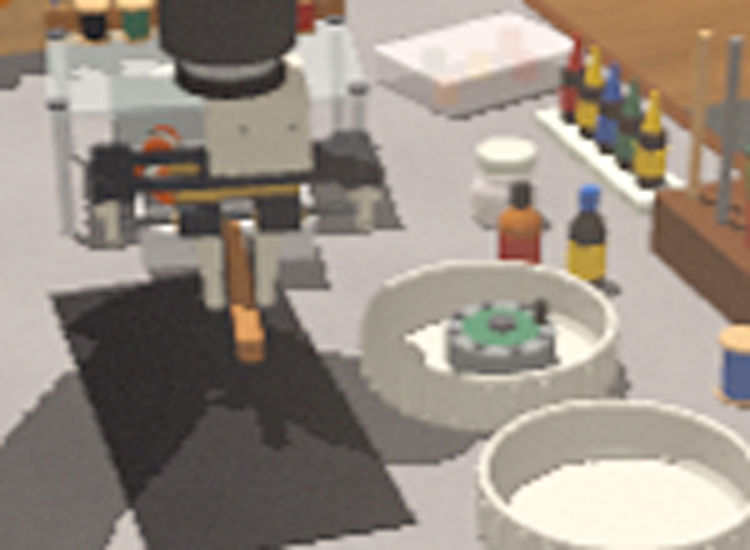

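View pics/t3c.png

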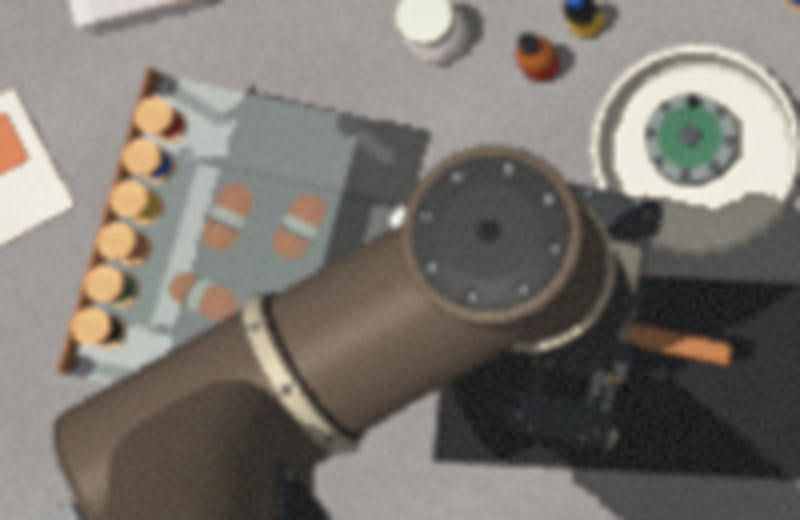

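```bash
cat >> h.py <<'E'
def scoop_pts(ms,droop=0,gx=-.165):
    """scoop-frame pts -> world given current TCP; droop rad lip-down relative to nominal"""
    p,R,s=tool(); 
    B=np.array([[-1,0,0],[0,1,0],[0,0,-1.]]).T # scoop axes in tool: xs=-xt, ys=yt, zs=-zt
    g=p+R.apply([0,0,-.019]); S=R.as_matrix()@B@Ro.from_euler('y',droop).as_matrix()
    return [g+S@(np.array(m)-[gx,0,.045]) for m in ms]
E
python3 - <<'E'
from h import *
for d in (0,.05,.1):
  P=scoop_pts([[-.275,0,.054],[-.275,0,.036]],d)
  print(d,[proj('top',x).round(1) for x in P],[((proj('side',x)-[230,130]+.5)*5).round(1) for x in P])
E
```

```text
0 [array([302.4, 218.4]), array([302.7, 219. ])] [array([255.6, 344.6]), array([256.6, 368.8])]
0.05 [array([302.1, 218.2]), array([302.7, 218.8])] [array([255.2, 336.8]), array([256.3, 361.7])]
0.1 [array([301.8, 218. ]), array([302.6, 218.7])] [array([254.7, 328.8]), array([256. , 354.3])]
```

```bash
python3 -m inch '0 0.001 0 0 0.026 0 0;-0.01 0 0 0 0 0 0;-0.01 0 0.003 0 0 0 0;-0.005 0 0.004 0 0 0 0;0 0 0.004 0 0 0 0;0 0 0 0 0 0 0;0 0 0 0 0 0 0;0 0 0 0 0 0 0'
python3 -m inch '0 0 0.002 0 0 0 0;0 0 0.002 0 0 0 0;0 0 0 0 0 0 0;0 0 0 0 0 0 0'
python3 -m inch '0 0 0.002 0 0 0 0;0 0 0 0 0 0 0;0 0 0 0 0 0 0'
```

```text
time_s: 8.78
tcp_pos: [0.4681, 0.0685, 0.0378]
eef_rot: [180.0, -1.5, -103.5]
contact_force: [-0.5, 0.5, -2.8]
gripper_width: 0.0156
time_s: 9.12
tcp_pos: [0.4685, 0.0685, 0.034]
eef_rot: [-180.0, -1.5, -103.5]
contact_force: [-0.0, -1.7, 0.1]
gripper_width: 0.0154
time_s: 9.37
tcp_pos: [0.4685, 0.0687, 0.032]
eef_rot: [-180.0, -1.5, -103.5]
contact_force: [0.5, -2.3, 1.5]
gripper_width: 0.0153
```

```bash
python3 -m inch '0 0 -0.001 0 0 0 0;-0.006 0 0 0 0 0 0;-0.006 0 0 0 0 0 0;-0.006 0 0 0 0 0 0;-0.006 0 0 0 0 0 0;-0.006 0 0 0 0 0 0;-0.006 0 0 0 0 0 0;-0.006 0 0 0 0 0 0;-0.006 0 0 0 0 0 0;0 0 0 0 0 0 0;0 0 0 0 0 0 0'
python3 - <<'E'
from h import *
im=snap('top','t4'); crop(im,120,130,320,260,4,'t4c')
im=snap('side','s4'); crop(im,230,110,380,220,5,'s4c')
E
```

```text
time_s: 10.28
tcp_pos: [0.4803, 0.1165, 0.0318]
eef_rot: [-179.9, -1.4, -103.4]
contact_force: [0.2, 0.8, 0.3]
gripper_width: 0.0154
```

View pics/t4c.png

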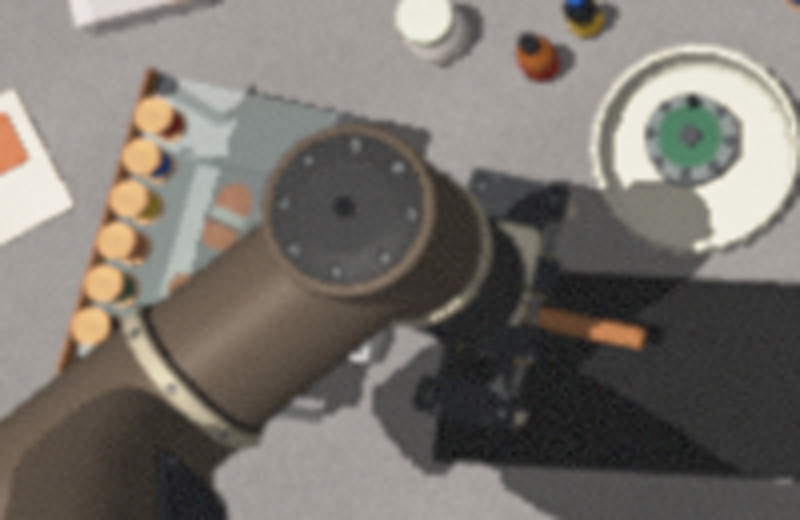

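View pics/s4c.png

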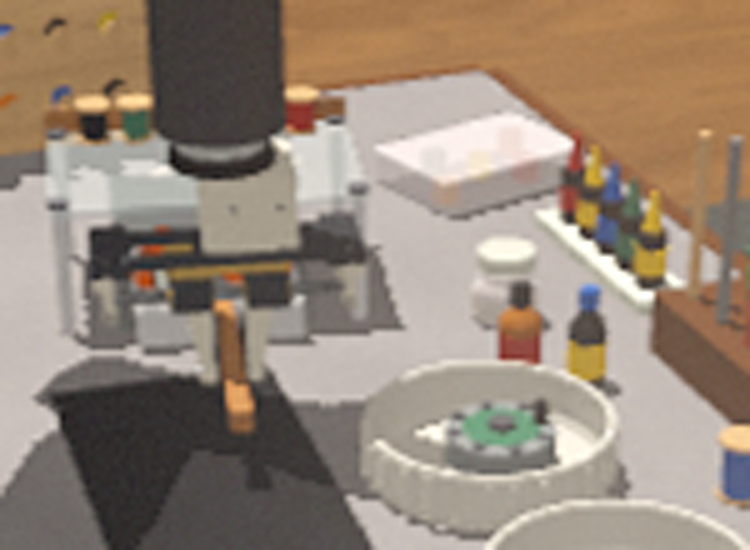

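```bash
python3 -m inch '-0.006 0 0 0 0 0 0;-0.006 0 0 0 0 0 0;-0.006 0 0 0 0 0 0;-0.006 0 0 0 0 0 0;-0.006 0 0 0 0 0 0;-0.006 0 0 0 0 0 0;-0.006 0 0 0 0 0 0;-0.006 0 0 0 0 0 0'
python3 -m inch '-0.006 0 0 0 0 0 0;-0.006 0 0 0 0 0 0;-0.006 0 0 0 0 0 0;-0.006 0 0 0 0 0 0;-0.006 0 0 0 0 0 0;0 0 0 0 0 0 0;0 0 0 0 0 0 0'
python3 - <<'E'
from h import *
im=snap('top','t5'); crop(im,120,130,320,260,4,'t5c')
p,R,s=tool(); d=p[:2]-[.535,.347]; print(d@[.2323,.9726],d@[-.9726,.2323])
im=snap('side','s5'); crop(im,230,110,380,220,5,'s5c')
E
```

```text
time_s: 11.05
tcp_pos: [0.4908, 0.1625, 0.0304]
eef_rot: [180.0, -1.5, -103.5]
contact_force: [0.1, -2.5, 2.3]
gripper_width: 0.0157
time_s: 11.63
tcp_pos: [0.4984, 0.1925, 0.0298]
eef_rot: [-179.9, -1.4, -103.4]
contact_force: [-0.2, 2.4, 1.8]
gripper_width: 0.0158
-0.15898136741709837 -0.0003416067973607493
```

View pics/t5c.png

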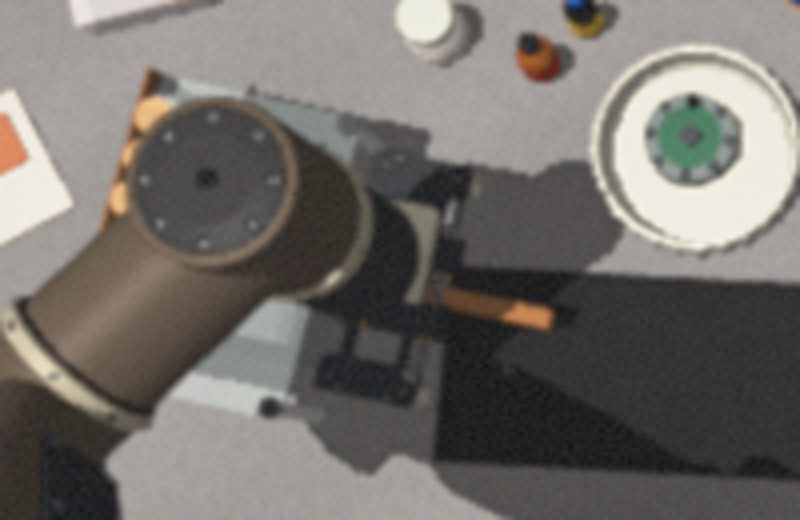

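View pics/s5c.png

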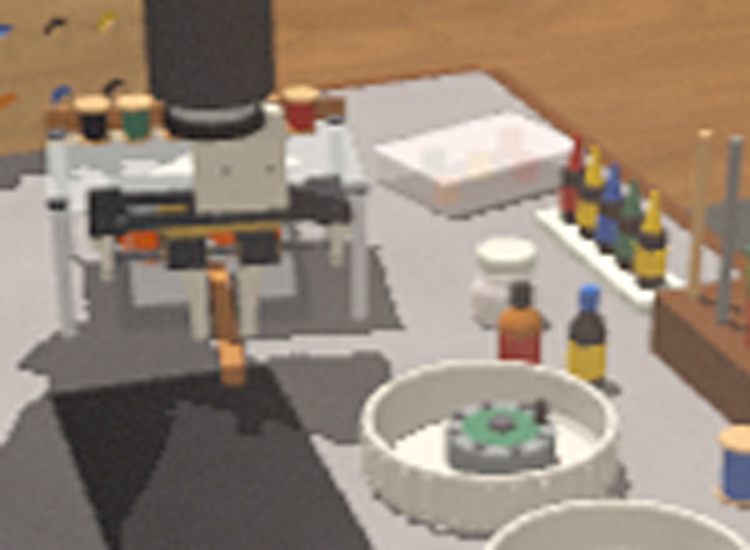

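```bash
python3 -m inch '-0.005 0 -0.001 0 0 0 0;-0.005 0 0 0 0 0 0;-0.004 0 0 0 0 0 0;0 0 0 0 0 0 0;0 0 0 0 0 0 0'
python3 - <<'E'
from h import *
p,R,s=tool(); d=p[:2]-[.535,.347]; print(d@[.2323,.9726],d@[-.9726,.2323])
im=snap('side','s6'); crop(im,230,110,380,220,5,'s6c')
E
```

```text
time_s: 12.15
tcp_pos: [0.5013, 0.2054, 0.0303]
eef_rot: [-180.0, -1.4, -103.4]
contact_force: [0.6, 1.0, 1.4]
gripper_width: 0.0161
-0.14556693554703834 -7.801860952109683e-05
```

View pics/s6c.png

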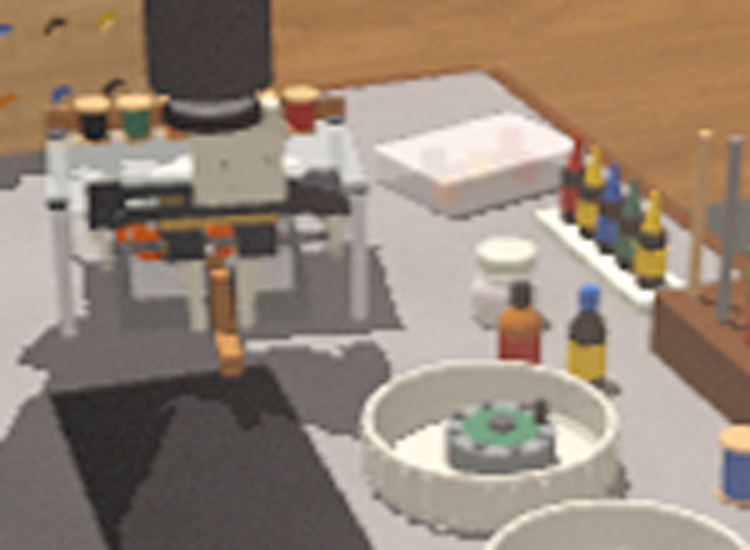

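```bash
python3 -m inch '-0.004 0 0 0 0 0 0;0 0 0 0 0 0 0;0 0 0 0 0 0 0'
python3 -m inch '-0.0015 0 0 0 -0.02 0 0;-0.0015 0 0 0 -0.02 0 0;-0.0015 0 0.0005 0 -0.02 0 0;-0.0015 0 0.0005 0 -0.02 0 0;-0.0015 0 0.0005 0 -0.02 0 0;-0.0015 0 0.0005 0 -0.02 0 0;0 0 0 0 0 0 0;0 0 0 0 0 0 0'
python3 - <<'E'
from h import *
im=snap('side','s7'); crop(im,230,110,380,220,5,'s7c')
im=snap('top','t7'); crop(im,120,130,320,260,4,'t7c')
E
```

```text
time_s: 12.45
tcp_pos: [0.5003, 0.2062, 0.0296]
eef_rot: [179.9, -1.7, -103.5]
contact_force: [-1.2, -8.4, 2.8]
gripper_width: 0.0156
time_s: 13.12
tcp_pos: [0.4988, 0.2102, 0.0256]
eef_rot: [179.5, 4.7, -103.6]
contact_force: [-1.8, -20.2, 0.2]
gripper_width: 0.0154
```

View pics/s7c.png

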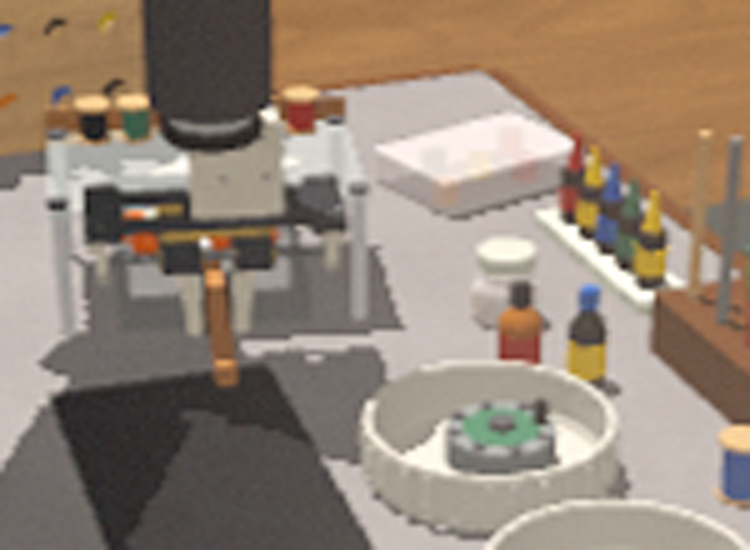

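View pics/t7c.png

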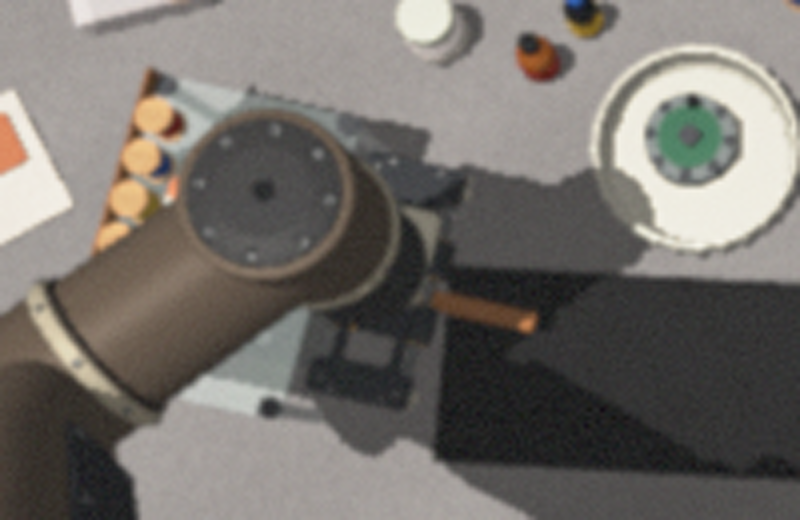

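```bash
python3 -m inch '0.002 0 0 0 -0.01 0 0;0.001 0 0 0 -0.02 0 0;0 0 0 0 0 0 0;0 0 0 0 0 0 0'
python3 -m inch '0 0 0 0 -0.03 0 0;0 0 0 0 -0.03 0 0;0 0 0 0 0 0 0;0 0 0 0 0 0 0'
python3 - <<'E'
from h import *
im=snap('side','s8'); crop(im,230,110,380,220,5,'s8c')
im=snap('top','t8'); crop(im,120,130,320,260,4,'t8c')
E
```

```text
time_s: 13.55
tcp_pos: [0.5003, 0.2113, 0.0263]
eef_rot: [179.7, 6.8, -103.6]
contact_force: [-1.6, -7.0, -1.1]
gripper_width: 0.0154
time_s: 13.88
tcp_pos: [0.5029, 0.2138, 0.0276]
eef_rot: [179.9, 10.4, -103.5]
contact_force: [-0.4, 0.7, -2.2]
gripper_width: 0.0155
```

View pics/s8c.png

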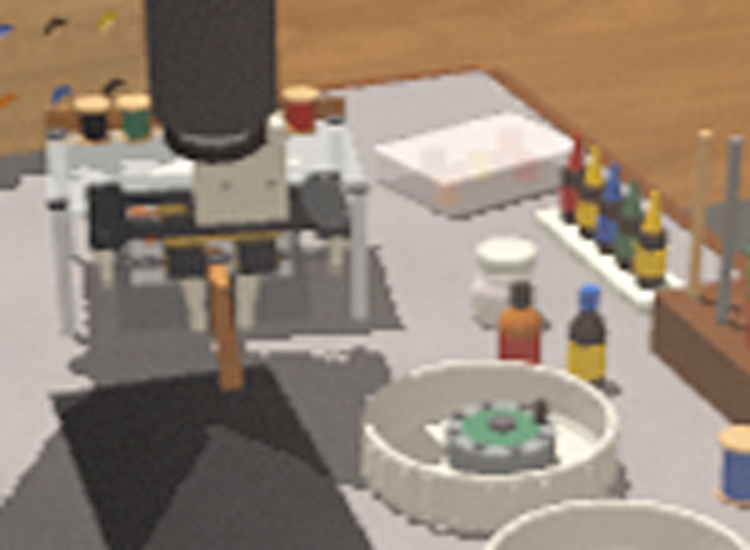

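View pics/t8c.png

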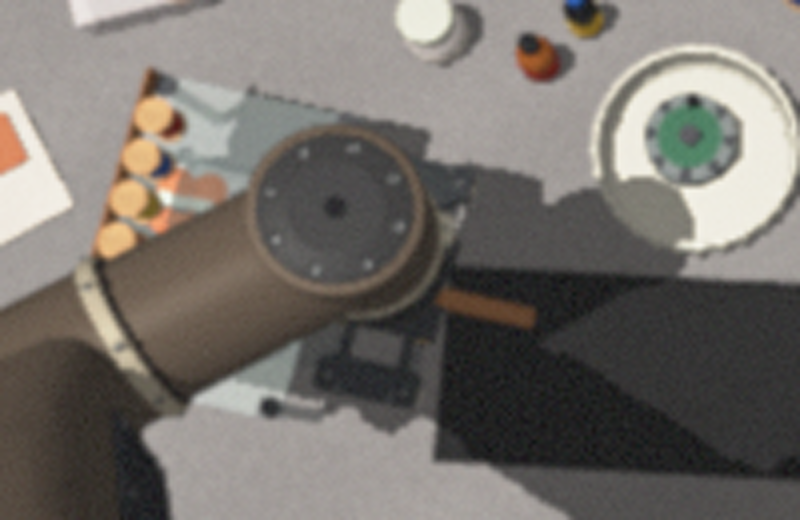

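Run:
```python
from h import *
im=cv2.imread('pics/t8.png')[:,:,::-1]; crop(im,135,140,215,200,10,'z1')
```

```text
(no output)
```

View pics/z1.png

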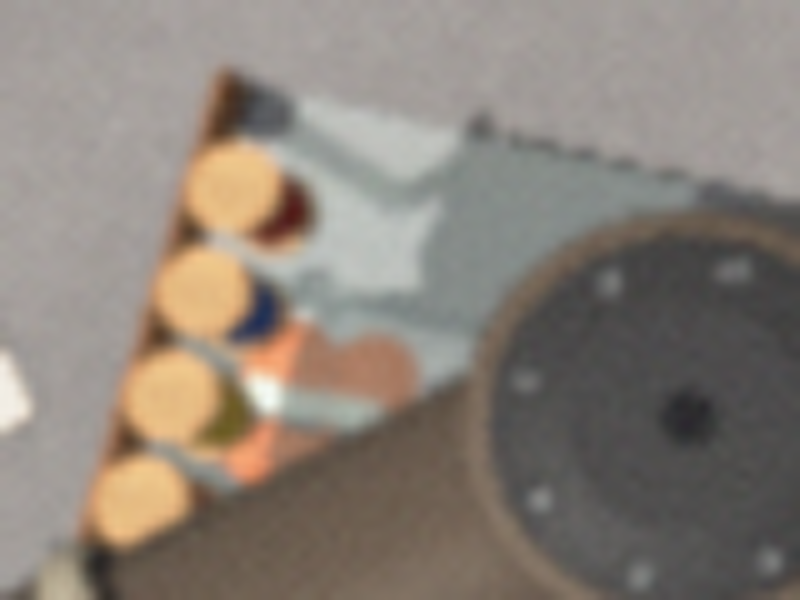

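Run:
```python
from h import *
np.set_printoptions(precision=4,suppress=True)
L=scoop_pts([[.055,0,0],[-.05,0,0],[-.05,0,.03],[-.275,0,.036]])
tf=lambda X:np.array([(X[:2]-[.535,.347])@[.2323,.9726],(X[:2]-[.535,.347])@[-.9726,.2323],X[2]])
for X in L: print(tf(X))
for q in [(162.5,178.5),(172.5,177.5)]:
  for z in(.02,.05,.07): print(z,tf(back('top',*q,z)))
```

```text
[0.0847 0.0001 0.0422]
[-0.0185  0.0001  0.0232]
[-0.024   0.0001  0.0527]
[-0.2463  0.0002  0.0177]
0.02 [ 0.0827 -0.0385  0.02  ]
0.05 [ 0.0685 -0.0351  0.05  ]
0.07 [ 0.059  -0.0328  0.07  ]
0.02 [ 0.0503 -0.0492  0.02  ]
0.05 [ 0.0369 -0.0455  0.05  ]
0.07 [ 0.0279 -0.043   0.07  ]
```

```bash
python3 -m inch '0 0 0 0 -0.027 0 0;0 0 0 0 -0.027 0 0;0 0 0 0 0 0 0;0 0 0 0 0 0 0;0.003 0 -0.0007 0 0 0 0;0.005 0 -0.0012 0 0 0 0;0.0058 0 -0.0014 0 0 0 0;0.0058 0 -0.0014 0 0 0 0;0.0058 0 -0.0014 0 0 0 0;0.0058 0 -0.0014 0 0 0 0;0.0058 0 -0.0014 0 0 0 0;0.0058 0 -0.0014 0 0 0 0;0.0058 0 -0.0014 0 0 0 0;0.0058 0 -0.0014 0 0 0 0;0 0 0 0 0 0 0;0 0 0 0 0 0 0'
python3 - <<'E'
from h import *
im=snap('side','s9'); crop(im,230,110,380,220,5,'s9c')
im=snap('top','t9'); crop(im,120,130,320,260,4,'t9c')
E
```

```text
time_s: 15.32
tcp_pos: [0.4904, 0.1598, 0.0281]
eef_rot: [-180.0, 13.6, -103.5]
contact_force: [0.1, -0.2, -2.8]
gripper_width: 0.0155
```

View pics/s9c.png

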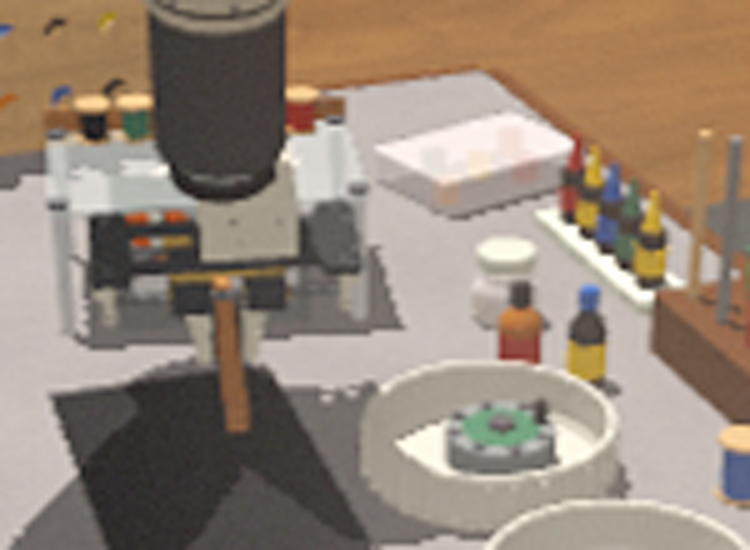

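View pics/t9c.png

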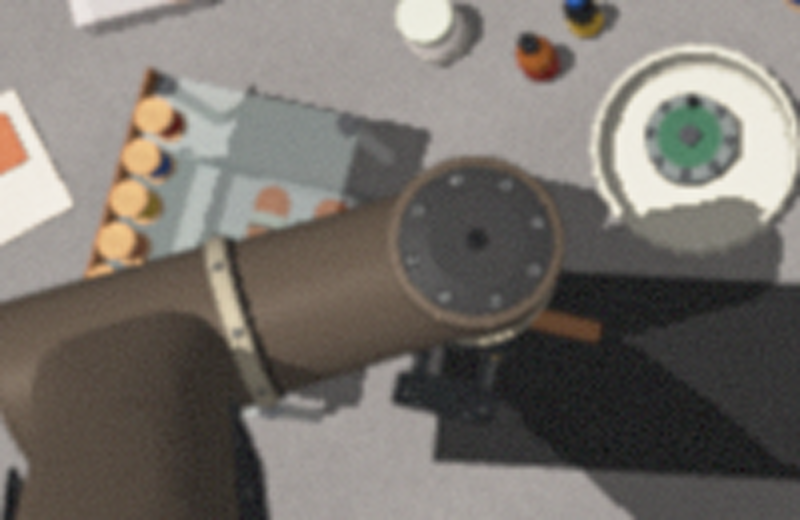

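```bash
python3 -m inch '0.004 0 -0.001 0 0 0 0;0.0068 0 -0.0016 0 0 0 0;0.0068 0 -0.0016 0 0 0 0;0.0068 0 -0.0016 0 0 0 0;0.0068 0 -0.0016 0 0 0 0;0.0068 0 -0.0016 0 0 0 0;0.0068 0 -0.0016 0 0 0 0;0.0068 0 -0.0016 0 0 0 0;0.0068 0 -0.0016 0 0 0 0;0.0068 0 -0.0016 0 0 0 0;0.0068 0 -0.0016 0 0 0 0;0.0068 0 -0.0016 0 0 0 0;0.0068 0 -0.0016 0 0 0 0;0.0068 0 -0.0016 0 0 0 0;0.0068 0 -0.0016 0 0 0 0;0.0068 0 -0.0016 0 0 0 0;0.0068 0 -0.0016 0 0 0 0;0.0068 0 -0.0016 0 0 0 0;0.004 0 -0.001 0 0 0 0;0 0 0 0 0 0 0'
python3 - <<'E'
from h import *
im=snap('side','s10'); crop(im,220,110,370,220,5,'s10c')
im=snap('top','t10'); crop(im,120,130,320,260,4,'t10c')
E
```

```text
time_s: 17.08
tcp_pos: [0.4604, 0.0358, 0.0272]
eef_rot: [180.0, 13.6, -103.5]
contact_force: [0.3, 0.3, -4.2]
gripper_width: 0.0157
```

View pics/s10c.png

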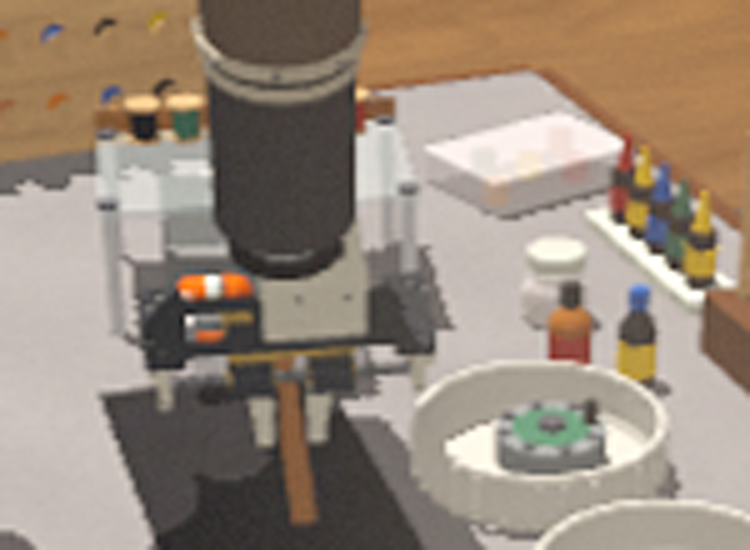

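View pics/t10c.png

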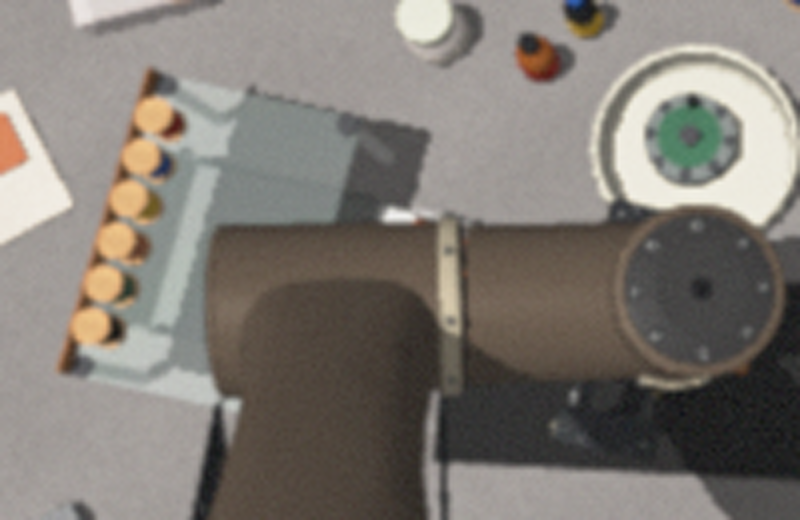

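```bash
python3 -m inch '-0.001 0 -0.005 0 -0.01 0 0;-0.0025 0 -0.01 0 -0.01 0 0;-0.0038 0 -0.0146 0 -0.01 0 0;-0.004 0 -0.0146 0 -0.01 0 0;-0.0042 0 -0.0146 0 -0.01 0 0;-0.0043 0 -0.0146 0 -0.01 0 0;-0.0044 0 -0.0146 0 -0.01 0 0;-0.0045 0 -0.0146 0 -0.01 0 0;-0.0046 0 -0.0146 0 0 0 0;-0.0046 0 -0.0146 0 0 0 0;-0.0046 0 -0.0146 0 0 0 0;-0.0046 0 -0.0146 0 0 0 0;-0.003 0 -0.01 0 0 0 0;0 0 0 0 0 0 0;0 0 0 0 0 0 0'
python3 - <<'E'
from h import *
im=snap('side','s11'); crop(im,220,60,370,210,4,'s11c')
im=snap('top','t11'); crop(im,120,130,320,280,4,'t11c')
s=tool()[2]; print(s['joints'].round(1),s['contact_force'])
E
```

```text
time_s: 18.43
tcp_pos: [0.4603, 0.0354, 0.2057]
eef_rot: [-180.0, 18.3, -103.4]
contact_force: [-0.2, -0.7, -3.6]
gripper_width: 0.0155
[ 13.9  -0.2 -23.1 -18.7 -60.  -19. ] [ 0.14815901 -0.48596956 -3.52093673]
```

View pics/s11c.png

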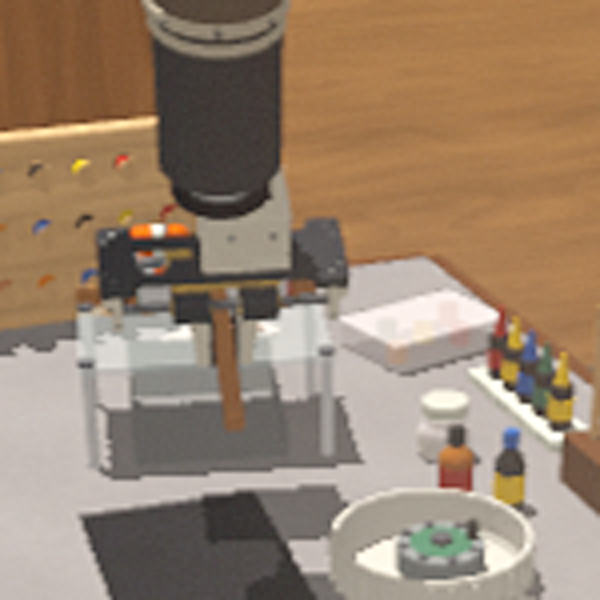

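View pics/t11c.png

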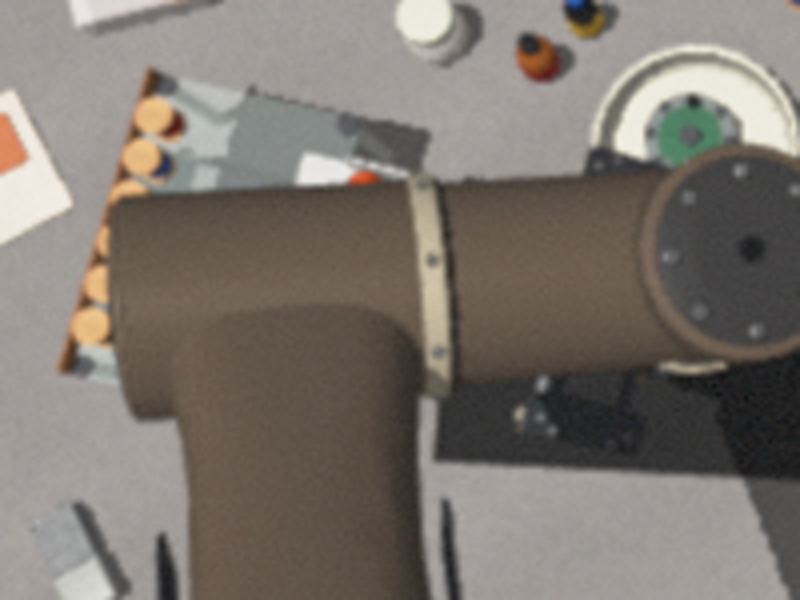

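Run:
```python
from h import *
delta([.557,-.4815,.206],[180,18.3,-103.45])
```

```text
shift now-axes [ 0.4552 -0.2149 -0.1517] shift final-axes [ 0.4551 -0.2149 -0.1521] rotvec [ 0.0014 -0.0016 -0.0006] ang 0.1
```

```bash
python3 -m inch '0.0052 -0.0025 -0.0017 0 0 0 0;0.0112 -0.0053 -0.0037 0 0 0 0;0.0173 -0.0082 -0.0058 0 0 0 0;0.0225 -0.0106 -0.0075 0 0 0 0;0.0225 -0.0106 -0.0075 0 0 0 0;0.0225 -0.0106 -0.0075 0 0 0 0;0.0225 -0.0106 -0.0075 0 0 0 0;0.0225 -0.0106 -0.0075 0 0 0 0;0.0225 -0.0106 -0.0075 0 0 0 0;0.0225 -0.0106 -0.0075 0 0 0 0;0.0225 -0.0106 -0.0075 0 0 0 0;0.0225 -0.0106 -0.0075 0 0 0 0'
python3 -m inch '0.0225 -0.0106 -0.0075 0 0 0 0;0.0225 -0.0106 -0.0075 0 0 0 0;0.0225 -0.0106 -0.0075 0 0 0 0;0.0225 -0.0106 -0.0075 0 0 0 0;0.0225 -0.0106 -0.0075 0 0 0 0;0.0225 -0.0106 -0.0075 0 0 0 0;0.0225 -0.0106 -0.0075 0 0 0 0;0.0225 -0.0106 -0.0075 0 0 0 0;0.0173 -0.0082 -0.0058 0 0 0 0;0.0112 -0.0053 -0.0037 0 0 0 0;0.0052 -0.0025 -0.0017 0 0 0 0;0 0 0 0 0 0 0;0 0 0 0 0 0 0'
python3 - <<'E'
from h import *
im=snap('side','s12'); snap('top','t12')
s=tool()[2]; print(s['joints'].round(1),s['contact_force'])
delta([.557,-.4815,.206],[180,3,-103.45])
E
```

```text
time_s: 19.53
tcp_pos: [0.5106, -0.2348, 0.2051]
eef_rot: [179.9, 18.2, -103.5]
contact_force: [0.9, 0.9, -3.4]
gripper_width: 0.0156
time_s: 20.62
tcp_pos: [0.556, -0.4753, 0.2059]
eef_rot: [179.9, 18.3, -103.5]
contact_force: [-0.8, 0.4, -3.5]
gripper_width: 0.0152
[-34.7  32.7  22.3 -17.  -86.6  23.4] [-0.68470678 -0.2447329  -3.00297404]
shift now-axes [ 0.0065 -0.0022 -0.001 ] shift final-axes [ 0.0065 -0.0022  0.0008] rotvec [2.00e-04 2.66e-01 3.00e-04] ang 15.2
```

View pics/s12.png

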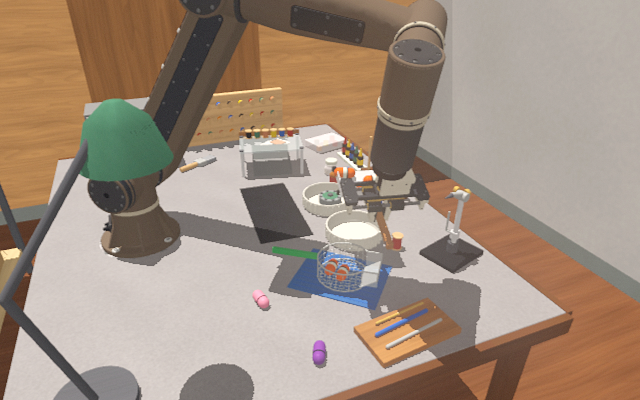

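View pics/t12.png

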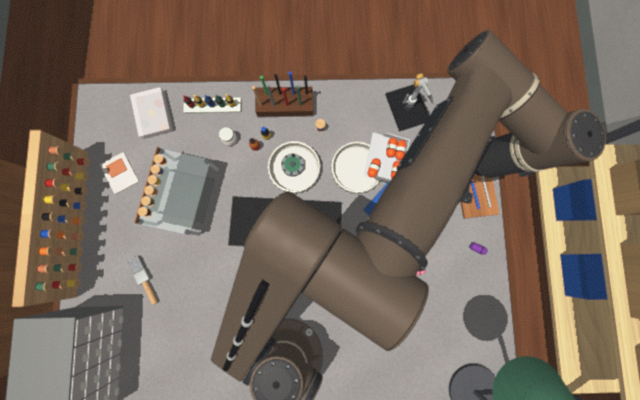

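Run:
```python
from h import *
im=cv2.imread('pics/t12.png')[:,:,::-1]; crop(im,330,120,430,200,7,'z2')
im=cv2.imread('pics/s12.png')[:,:,::-1]; crop(im,310,130,430,250,5,'z3')
P=scoop_pts([[.055,.065,0],[.055,-.065,0],[-.05,0,0]])
for x in P: print(x.round(3),((proj('top',x)-[330,120])*7).round())
```

```text
[ 0.544 -0.248  0.251] [245. 376.]
[ 0.67  -0.279  0.251] [307.  72.]
[ 0.584 -0.361  0.218] [501. 294.]
```

View pics/z2.png

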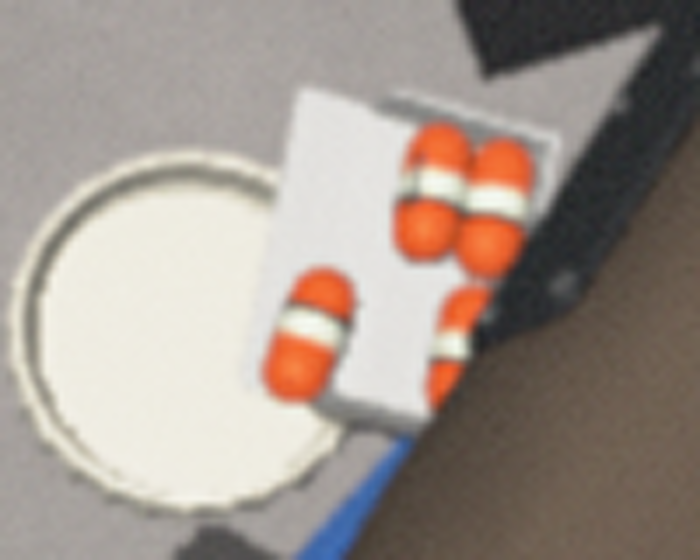

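View pics/z3.png

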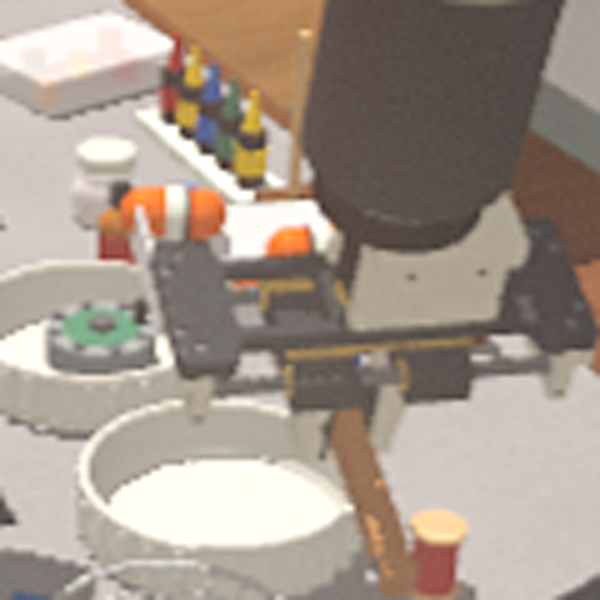

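```bash
python3 -m inch '0 0 0 0 0.03 0 0;0 0 0 0 0.05 0 0;0 0 0 0 0.05 0 0;0 0 0 0 0.05 0 0;0 0 0 0 0.05 0 0;0 0 0 0 0.03 0 0;0 0 0 0 0 0 0;0 0 0 0 0 0 0'
python3 - <<'E'
from h import *
delta([.557,-.4815,.106],[180,3,-103.45]);P=scoop_pts([[.055,0,0]]); print(P)
im=snap('top','t13'); crop(im,330,120,430,200,7,'z4')
E
```

```text
time_s: 21.38
tcp_pos: [0.5566, -0.4739, 0.208]
eef_rot: [-180.0, 3.4, -103.3]
contact_force: [-0.7, -1.1, -3.0]
gripper_width: 0.0156
shift now-axes [ 0.0133 -0.0021  0.1014] shift final-axes [ 0.0127 -0.0022  0.1015] rotvec [-0.0006  0.0067  0.0019] ang 0.4
[array([ 0.60763056, -0.25869207,  0.19505463])]
```

View pics/z4.png

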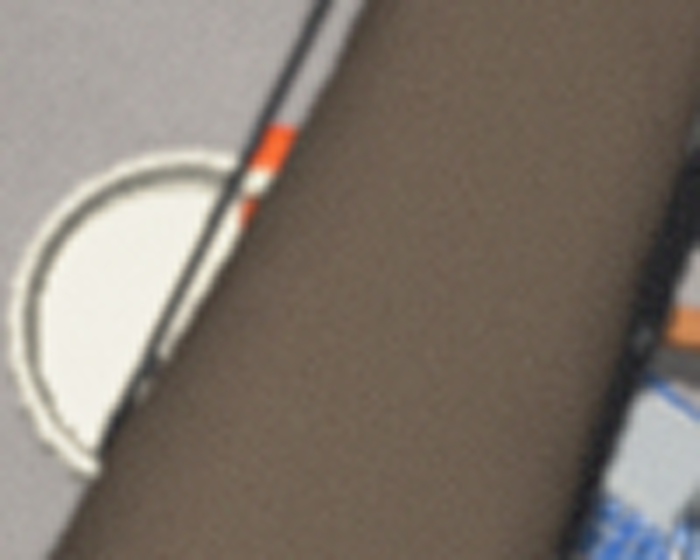

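Run:
```python
from h import *
im=snap('side','s13'); crop(im,310,130,430,250,5,'z5')
print(back('top',367.9,143.6,.21)); print(scoop_pts([[.055,-.065,0],[.055,.065,0]]))
```

```text
[ 0.64380376 -0.26555957  0.21      ]
[array([ 0.67100492, -0.27517941,  0.19468709]), array([ 0.54456887, -0.24494833,  0.19461506])]
```

View pics/z5.png

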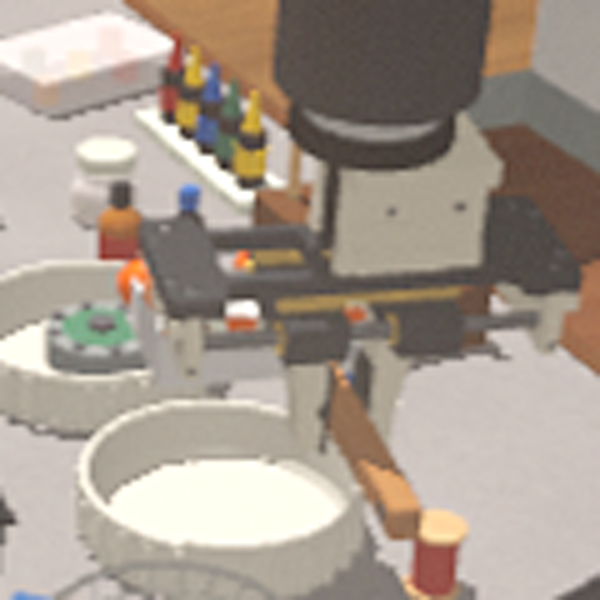

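```bash
python3 -m inch '0.0003 0 0.005 0 -0.01 0 0;0.0006 0 0.01 0 -0.01 0 0;0.001 0 0.015 0 -0.01 0 0;0.001 0 0.015 0 0 0 0;0.001 0 0.015 0 0 0 0;0.001 0 0.015 0 0 0 0;0.001 0 0.015 0 0 0 0;0.0008 0 0.012 0 0 0 0;0.0004 0 0.006 0 0 0 0;0 0 0 0 0 0 0'
python3 - <<'E'
from h import *
P=scoop_pts([[.055,0,0],[-.05,0,0],[-.275,0,.036]]); print(P)
im=snap('side','s14'); crop(im,310,130,430,250,5,'z6')
E
```

```text
time_s: 22.32
tcp_pos: [0.5555, -0.4731, 0.096]
eef_rot: [179.8, 5.1, -103.5]
contact_force: [-1.5, 0.0, -3.5]
gripper_width: 0.0157
[array([ 0.6071748 , -0.25782379,  0.08977114]), array([ 0.58271524, -0.35950089,  0.08036383]), array([ 0.52968134, -0.58054846,  0.09606028])]
```

View pics/z6.png

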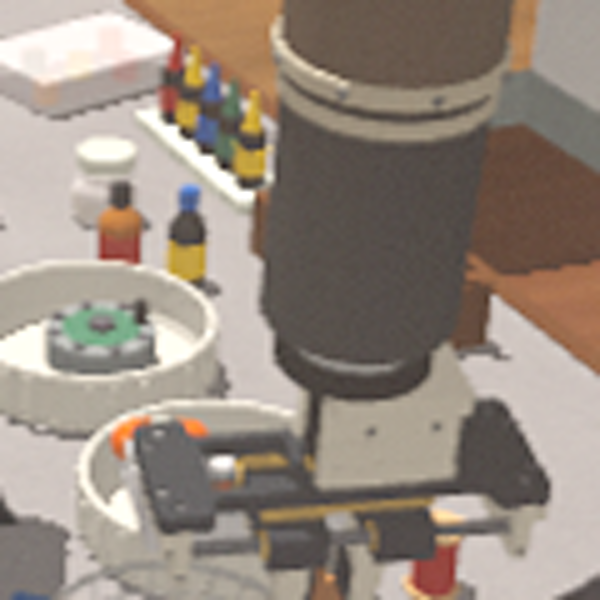

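```bash
python3 -m inch '-0.0012 0 -0.0065 0 0.04 0 0;-0.0012 0 -0.0063 0 0.04 0 0;-0.0012 0 -0.0063 0 0.04 0 0;-0.0013 0 -0.0063 0 0.04 0 0;-0.0014 0 -0.0063 0 0.04 0 0;-0.0015 0 -0.0063 0 0.04 0 0;-0.0016 0 -0.0063 0 0.04 0 0;-0.0018 0 -0.0063 0 0.04 0 0;-0.0018 0 -0.0063 0 0.04 0 0;-0.0018 0 -0.0063 0 0.04 0 0;0 0 0 0 0 0 0'
python3 - <<'E'
from h import *
P=scoop_pts([[.055,0,0],[-.05,0,0],[-.275,0,.036]]); print(P); print(tool()[2]['joints'].round(1))
im=snap('side','s15'); crop(im,310,130,430,250,5,'z7')
E
```

```text
time_s: 23.28
tcp_pos: [0.5626, -0.4529, 0.1621]
eef_rot: [-179.8, -18.0, -103.4]
contact_force: [-0.5, -0.4, -3.4]
gripper_width: 0.0155
[array([ 0.60926596, -0.25720317,  0.06926576]), array([ 0.58615304, -0.35433194,  0.10177414]), array([ 0.53911267, -0.5516    ,  0.20566599])]
[-14.8  24.  -13.9  22.6 -53.7 -12.3]
```

View pics/z7.png

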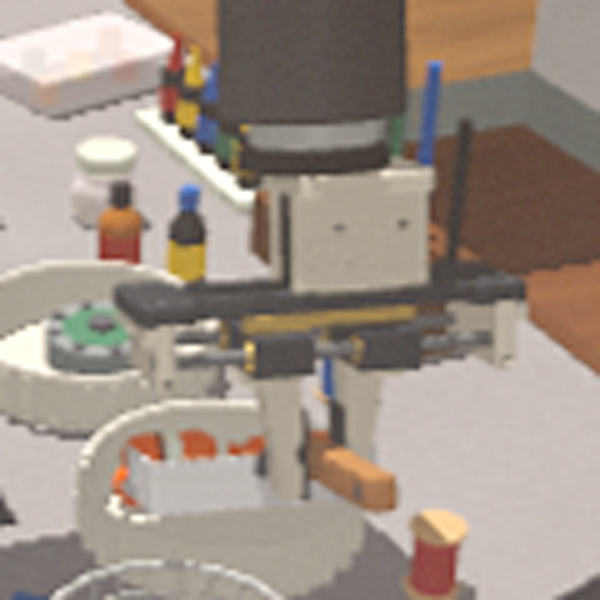

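```bash
python3 -m inch '-0.0025 0 -0.0122 0 0.06 0 0;-0.0025 0 -0.0122 0 0.06 0 0;-0.0026 0 -0.0122 0 0.06 0 0;-0.0026 0 -0.0123 0 0.06 0 0;-0.0027 0 -0.0124 0 0.06 0 0;-0.0027 0 -0.0125 0 0.06 0 0;0 0 0 0 0 0 0;0 0 0 0 0 0 0'
python3 - <<'E'
from h import *
P=scoop_pts([[.055,0,0],[-.05,0,0],[-.275,0,.036]]); print(P); print(tool()[2]['joints'].round(1))
im=snap('side','s16'); crop(im,310,130,430,250,5,'z8')
im=snap('top','t16'); crop(im,310,110,430,230,5,'z9')
E
```

```text
time_s: 24.0
tcp_pos: [0.5728, -0.4081, 0.2189]
eef_rot: [-180.0, -38.4, -103.4]
contact_force: [0.1, -0.7, -2.8]
gripper_width: 0.0152
[array([ 0.60908875, -0.25614283,  0.06179764]), array([ 0.58997557, -0.33614977,  0.12705541]), array([ 0.55420441, -0.48582835,  0.29509631])]
[ -4.   21.5 -25.   45.  -60.1 -38.5]
```

View pics/z8.png

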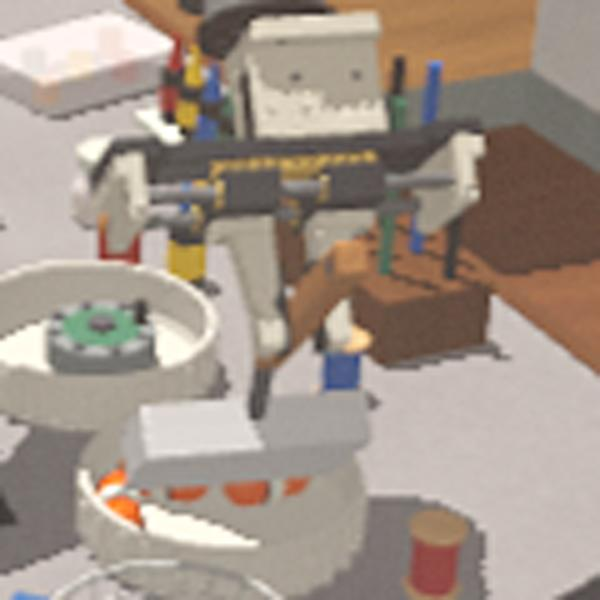

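View pics/z9.png

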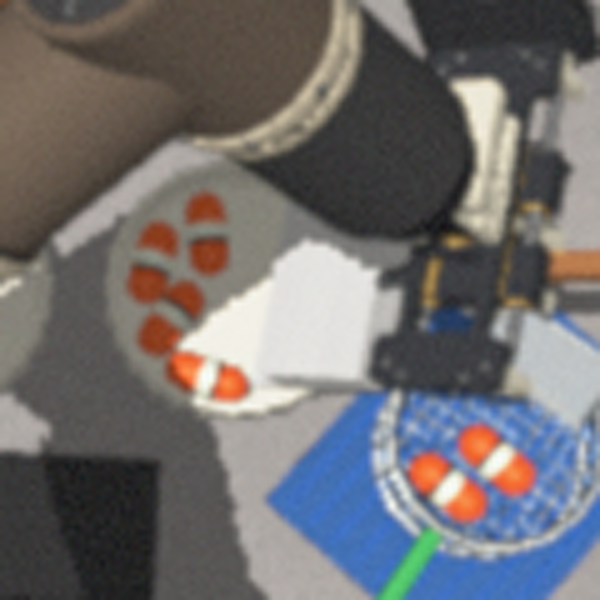

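```bash
python3 -m inch '0.0093 0 -0.0118 0 0 0 0;0.0093 0 -0.0118 0 0 0 0;0.0093 0 -0.0118 0 0 0 0;0.0093 0 -0.0118 0 0 0 0;0.0093 0 -0.0118 0 0 0 0;0.0093 0 -0.0118 0 -0.06 0 0;0 0 0 0 -0.067 0 0;0 0 0 0 -0.067 0 0;0 0 0 0 -0.067 0 0;0 0 0 0 -0.067 0 0;0 0 0 0 -0.067 0 0;0 0 0 0 -0.067 0 0;0 0 0 0 -0.067 0 0;0 0 0 0 -0.067 0 0;0 0 0 0 -0.067 0 0;0 0 0 0 0 0 0'
python3 - <<'E'
from h import *
delta([.4355,-.072,.2],[180,0,-95.5]); print(tool()[2]['joints'].round(1))
im=snap('side','s17'); crop(im,280,130,440,310,4,'z8')
E
```

```text
time_s: 25.43
tcp_pos: [0.5723, -0.4102, 0.3115]
eef_rot: [-179.8, -0.3, -103.6]
contact_force: [0.3, -0.8, -2.5]
gripper_width: 0.0153
shift now-axes [-0.2973  0.2126  0.1092] shift final-axes [-0.3235  0.1686  0.1115] rotvec [-0.0037 -0.0051 -0.1405] ang 8.1
[-19.7  21.1  12.3   0.3 -80.9   6.1]
```

View pics/z8.png

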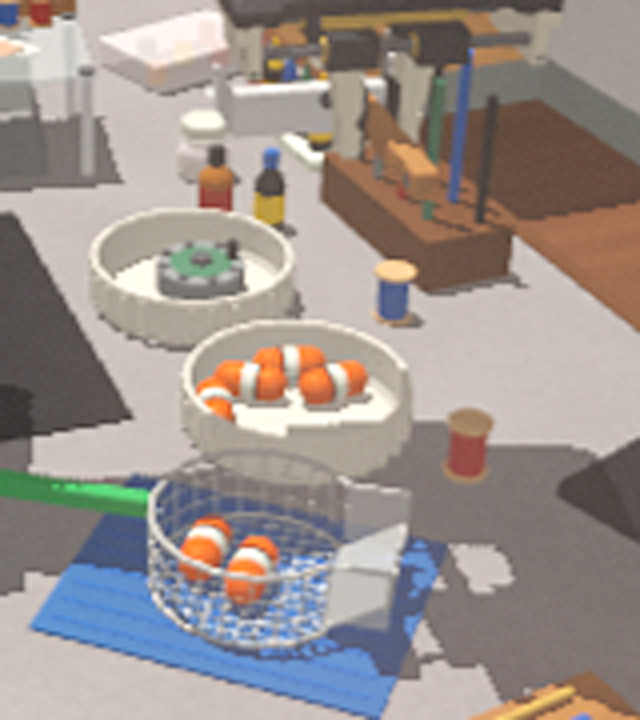

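```bash
python3 -m inch '0 0 0 0 0 -0.07 0;0 0 0 0 -0.005 -0.07 0;-0.012 0.006 0 0 0 0 0;-0.027 0.014 0 0 0 0 0;-0.027 0.014 0 0 0 0 0;-0.027 0.014 0 0 0 0 0;-0.027 0.014 0 0 0 0 0;-0.027 0.014 0 0 0 0 0;-0.027 0.014 0.01 0 0 0 0;-0.027 0.014 0.01 0 0 0 0;-0.027 0.014 0.01 0 0 0 0;-0.027 0.014 0.01 0 0 0 0;-0.027 0.014 0.01 0 0 0 0;-0.027 0.014 0.02 0 0 0 0;-0.015 0.009 0.02 0 0 0 0;0 0 0.02 0 0 0 0;0 0 0.02 0 0 0 0;0 0 0 0 0 0 0;0 0 0 0 0 0 0'
python3 - <<'E'
from h import *
delta([.4355,-.072,.032],[180,0,-95.5]); print(tool()[2]['joints'].round(1))
im=snap('side','s18'); crop(im,230,130,380,240,5,'z10')
E
```

```text
time_s: 27.07
tcp_pos: [0.4344, -0.07, 0.1782]
eef_rot: [179.9, -0.3, -95.4]
contact_force: [0.8, -1.2, -0.9]
gripper_width: 0.0157
shift now-axes [ 0.0012 -0.0015  0.1462] shift final-axes [ 0.0019 -0.0013  0.1462] rotvec [ 0.0015 -0.005   0.0026] ang 0.3
[ 16.9   0.2 -31.7   0.3 -58.3 -22.4]
```

View pics/z10.png

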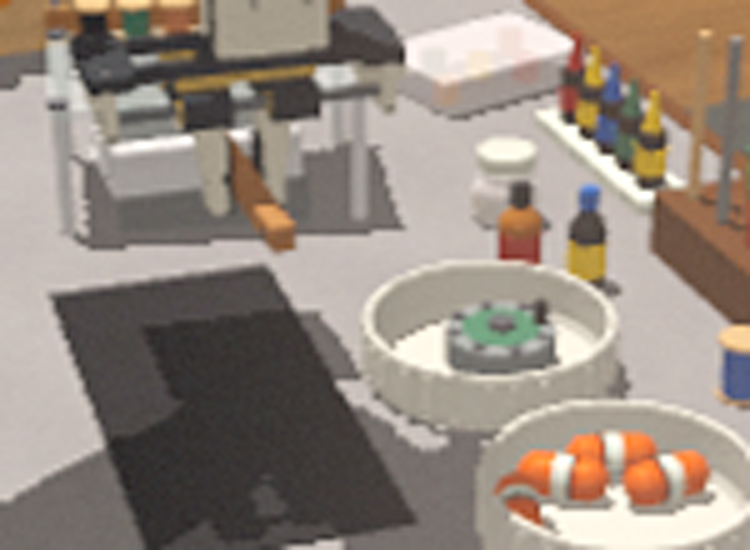

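```bash
python3 -m inch '0.0005 -0.0007 0.02 0 -0.005 0 0;0.0007 -0.0007 0.025 0 0 0 0;0 0 0.025 0 0 0 0;0 0 0.025 0 0 0 0;0 0 0.02 0 0 0 0;0 0 0.015 0 0 0 0;0 0 0.01 0 0 0 0;0 0 0.004 0 0 0 0;0 0 0.002 0 0 0 0;0 0 0 0 0 0 0;0 0 0 0 0 0 0'
python3 -m inch '0 0 0.001 0 0 0 0;0 0 0 0 0 0 0;0 0 0 0 0 0 0'
```

```text
time_s: 28.03
tcp_pos: [0.4371, -0.0711, 0.0329]
eef_rot: [-179.9, 0.1, -95.4]
contact_force: [-0.2, -2.0, 1.6]
gripper_width: 0.0157
time_s: 28.28
tcp_pos: [0.4365, -0.0711, 0.0312]
eef_rot: [-180.0, 0.1, -95.4]
contact_force: [0.2, -2.5, 1.9]
gripper_width: 0.0155
```

Contact with the mat is felt; release.

```bash
python3 -m inch '0 0 0 0 0 0 1;0 0 0 0 0 0 1;0 0 0 0 0 0 1;0 0 0 0 0 0 1;0 0 0 0 0 0 1;0 0 0 0 0 0 1;0 0 0 0 0 0 1;0 0 0 0 0 0 1'
python3 -m inch '0 0 -0.015 0 0 0 1;0 0 -0.03 0 0 0 1;0 0 -0.03 0 0 0 1;0 0 -0.035 0 0 0 1;0 0 -0.035 0 0 0 1;0 0 -0.035 0 0 0 1;0 0 0 0 0 0 1;0 0 0 0 0 0 1'
python3 - <<'E'
from h import *
im=snap('top','t19'); crop(im,220,120,470,280,3.1,'t19c')
im=snap('side','s19'); crop(im,230,130,430,310,3.3,'s19c')
E
```

```text
time_s: 28.95
tcp_pos: [0.4359, -0.0712, 0.0306]
eef_rot: [179.9, 0.1, -95.4]
contact_force: [0.2, -0.3, -0.7]
gripper_width: 0.0637
time_s: 29.62
tcp_pos: [0.4371, -0.0712, 0.2128]
eef_rot: [-179.8, 0.2, -95.4]
contact_force: [0.8, 0.2, -1.5]
gripper_width: 0.0875
```

View pics/t19c.png

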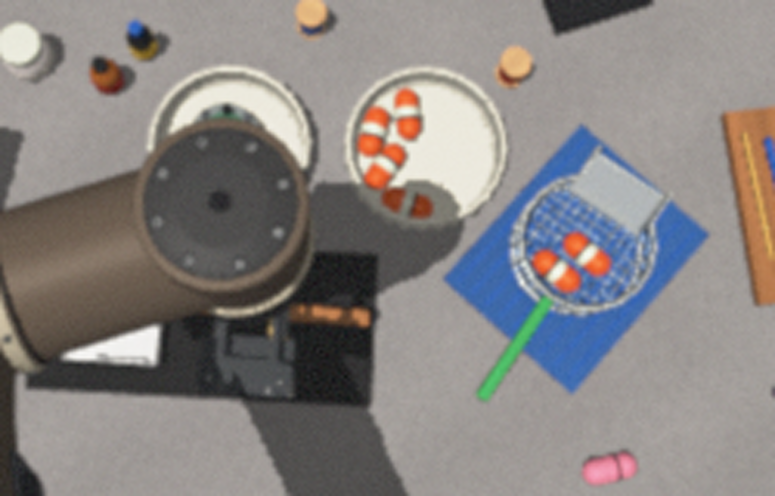

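View pics/s19c.png

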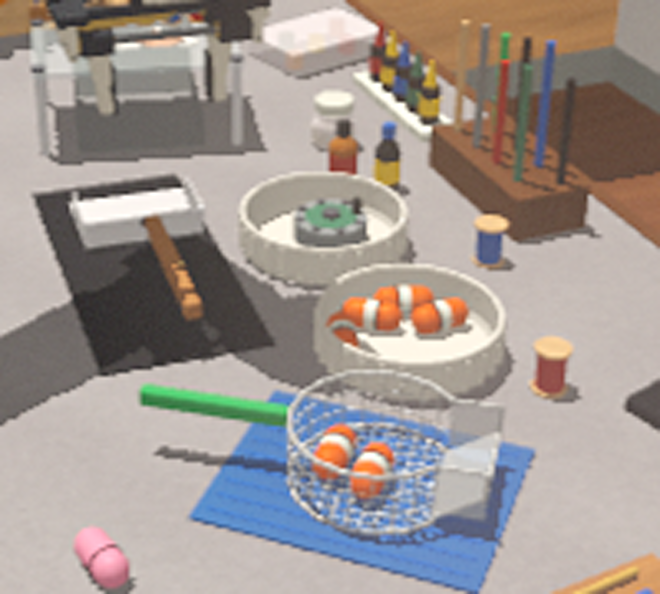

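Run:
```python
from h import *
np.set_printoptions(precision=3,suppress=True)
C=lambda u,v:(220+u/3.1-.35,120+v/3.1-.35)
p,e=fit('top',[[.095,.044,.033],[.095,-.044,.033],[-.073,0,.058],[-.203,0,.058]],[C(601,147),C(669,198),C(546,303),C(485,396)],(.5,-.42,-.6),.003)
print(p,np.degrees(p[2]),e.tolist())
# rim circle check & handle side view
for m in [[-.073,0,.058],[-.203,0,.058],[0,0,.058]]:
    c,s=np.cos(p[2]),np.sin(p[2]); X=[p[0]+c*m[0]-s*m[1],p[1]+s*m[0]+c*m[1],m[2]+.003]
    print(((proj('side',X)-[230,130]+.5)*3.3).round(), ((proj('top',X)-[220,120]+.35)*3.1).round())
c,s=np.cos(p[2]),np.sin(p[2]); g=[p[0]-.145*c,p[1]-.145*s]; print(g)
delta([g[0],g[1],.15],[180,0,np.degrees(p[2])])
```

```text
[ 0.503 -0.419 -0.643] -36.83653471390718 [[-0.4978997457665173, 1.8709019962436173], [-0.927582701336803, 0.1674409552015561], [2.027505435097055, -2.153813440880782], [-0.6471954639267778, 0.2357504385468019]]
[296. 414.] [552. 296.]
[146. 391.] [483. 397.]
[384. 428.] [590. 241.]
[np.float64(0.38709333657946926), np.float64(-0.33176093621485714)]
shift now-axes [0.264 0.023 0.06 ] shift final-axes [0.117 0.237 0.06 ] rotvec [ 0.001  0.002 -1.023] ang 58.6
```

```bash
python3 -m inch '0 0 0 0 0 -0.1137 1;0 0 0 0 0 -0.1137 1;0 0 0 0 0 -0.1137 1;0 0 0 0 0 -0.1137 1;0 0 0 0 0 -0.1137 1;0 0 0 0 0 -0.1137 1;0 0 0 0 0 -0.1137 1;0 0 0 0 0 -0.1137 1;0 0 0 0 0 -0.1137 1;0.0146 0.0296 0 0 0 0 1;0.0146 0.0296 0 0 0 0 1;0.0146 0.0296 0 0 0 0 1;0.0146 0.0296 0 0 0 0 1;0.0146 0.0296 0 0 0 0 1;0.0146 0.0296 0 0 0 0 1;0.0146 0.0296 0.01 0 0 0 1;0.0146 0.0296 0.02 0 0 0 1;0 0 0 0 0 0 1;0 0 0 0 0 0 1'
python3 - <<'E'
from h import *
delta([.387,-.3318,.034],[180,0,-36.8]); print(tool()[2]['joints'].round(1))
im=snap('top','t20'); crop(im,320,120,470,280,4,'t20c')
im=snap('side','s20'); crop(im,230,130,430,310,3.3,'s20c')
E
```

```text
time_s: 31.3
tcp_pos: [0.3853, -0.3317, 0.1773]
eef_rot: [179.9, 0.4, -37.0]
contact_force: [0.3, 0.1, -0.2]
gripper_width: 0.088
shift now-axes [ 0.0025 -0.0011  0.1433] shift final-axes [ 0.0014 -0.0009  0.1433] rotvec [ 0.0013  0.0076 -0.0039] ang 0.5
[-18.6   7.4 -23.8  -0.1 -59.3  71.6]
```

View pics/t20c.png

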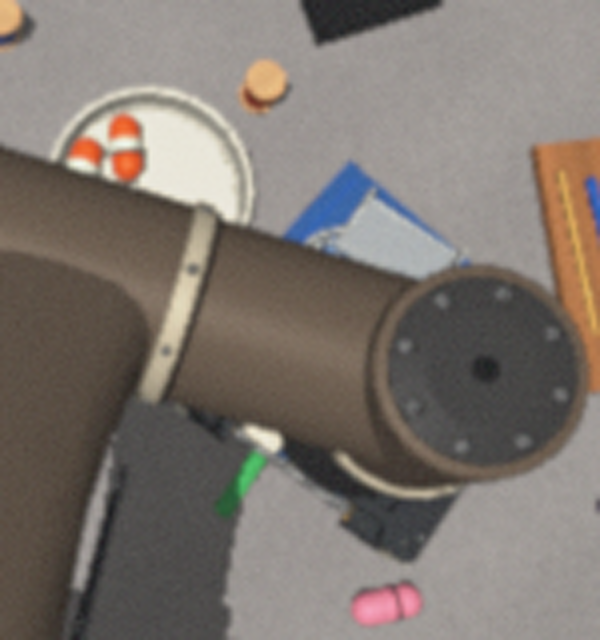

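View pics/s20c.png

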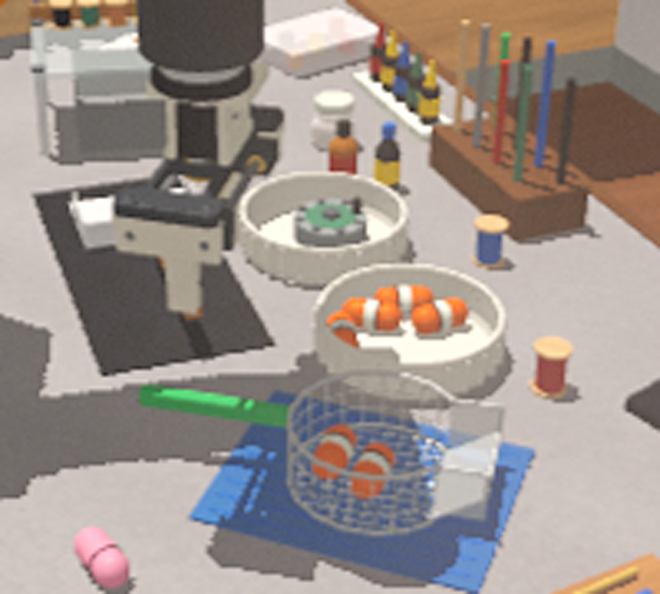

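Strainer unmoved. Descend on the handle and close.

```bash
python3 -m inch '0.0005 -0.0009 0.025 0 0.007 0 1;0.001 0 0.025 0 0 -0.003 1;0 0 0.025 0 0 0 1;0 0 0.025 0 0 0 1;0 0 0.02 0 0 0 1;0 0 0.015 0 0 0 1;0 0 0.008 0 0 0 1;0 0 0 0 0 0 1;0 0 0 0 0 0 1'
python3 -m inch '0 0 0 0 0 0 0;0 0 0 0 0 0 0;0 0 0 0 0 0 0;0 0 0 0 0 0 0;0 0 0 0 0 0 0;0 0 0 0 0 0 0;0 0 0 0 0 0 0;0 0 0 0 0 0 0;0 0 0 0 0 0 0;0 0 0 0 0 0 0;0 0 0 0 0 0 0;0 0 0 0 0 0 0;0 0 0 0 0 0 0;0 0 0 0 0 0 0;0 0 0 0 0 0 0;0 0 0 0 0 0 0' 60
```

```text
time_s: 32.15
tcp_pos: [0.3906, -0.331, 0.0379]
eef_rot: [-180.0, -0.3, -36.6]
contact_force: [-0.5, 0.5, -0.6]
gripper_width: 0.0878
time_s: 33.48
tcp_pos: [0.3899, -0.3315, 0.0374]
eef_rot: [-180.0, -0.3, -36.6]
contact_force: [-0.2, 0.4, -1.1]
gripper_width: 0.0135
```

```bash
python3 -m inch '0 0 -0.005 0 0 0 0;0 0 -0.01 0 0 0 0;0 0 -0.015 0 0 0 0;0 0 -0.02 0 0 0 0;0 0 -0.02 0 0 0 0;0 0 -0.02 0 0 0 0;0 0 -0.02 0 0 0 0;0 0 -0.02 0 0 0 0;0 0 -0.02 0 0 0 0;0 0 -0.01 0 0 0 0;0 0 0 0 0 0 0;0 0 0 0 0 0 0'
python3 - <<'E'
from h import *
print(tool()[2]['joints'].round(1),tool()[2]['contact_force'])
im=snap('side','s21'); crop(im,230,100,430,310,3,'s21c')
E
```

```text
time_s: 34.48
tcp_pos: [0.3889, -0.3307, 0.1974]
eef_rot: [-179.9, -0.3, -36.7]
contact_force: [-0.8, 0.7, -2.7]
gripper_width: 0.0138
[-18.3   6.1 -22.5   0.1 -61.1  71.6] [-0.80849757  0.74860063 -2.66798517]
```

View pics/s21c.png

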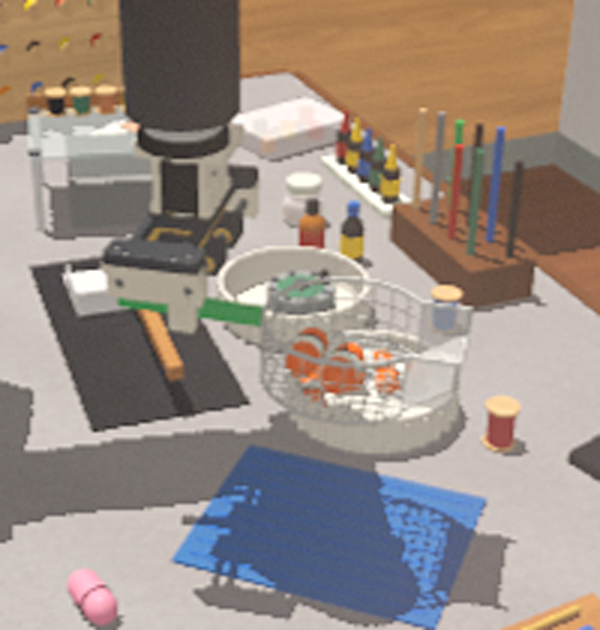

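Run:
```python
from h import *
for q in [(255,112),(313,112),(255,100),(313,100)]: print(back('top',*q,.04).round(3))
for q in [(262,78),(276,77),(291,72),(303,77)]: print('tip',back('top',*q,.15).round(3))
print('spool',back('top',320,124,.045),back('top',386,140,.045), 'vise',back('top',428,85,.15))
delta([.654,-.014,.197],[180,0,-100])
```

```text
[0.818 0.1   0.04 ]
[ 0.814 -0.102  0.04 ]
[0.862 0.101 0.04 ]
[ 0.858 -0.102  0.04 ]
tip [0.887 0.059 0.15 ]
tip [0.89  0.014 0.15 ]
tip [ 0.906 -0.035  0.15 ]
tip [ 0.888 -0.073  0.15 ]
spool [ 0.7683472  -0.12511518  0.045     ] [ 0.70700544 -0.35081577  0.045     ] vise [ 0.85443668 -0.47492902  0.15      ]
shift now-axes [ 2.400e-02 -4.125e-01 -1.000e-04] shift final-axes [-0.3578 -0.2065 -0.0005] rotvec [-0.0028 -0.0034  1.1055] ang 63.3
```

```bash
python3 -m inch '0 0 0 0 0 0.06 0;0 0 0 0 0 0.1 0;0 0 0 0 0 0.11 0;0 0 0 0 0 0.11 0;0 0 0 0 0 0.11 0;0 0 0 0 0 0.11 0;0 0 0 0 0 0.11 0;0 0 0 0 0 0.11 0;0 0 0 0 0 0.11 0;0 0 0 0 0 0.1 0;0 0 0 0 0 0.075 0;0 0 0 0 0 0 0;0 0 0 0 0 0 0'
python3 - <<'E'
from h import *
delta([.654,-.014,.197],[180,0,-100]); print(tool()[2]['joints'].round(1))
E
```

```text
time_s: 35.62
tcp_pos: [0.3887, -0.3307, 0.1961]
eef_rot: [-179.8, -0.1, -99.8]
contact_force: [0.2, -0.6, -3.0]
gripper_width: 0.0135
shift now-axes [-0.3573 -0.2074 -0.0008] shift final-axes [-0.358  -0.2063 -0.0009] rotvec [-0.0032 -0.0015  0.0031] ang 0.3
[-18.3   6.2 -22.5   0.1 -61.1   8.4]
```

```bash
python3 -m inch '-0.01 -0.0057 0 0 0 0 0;-0.01 -0.0057 0 0 0 0 0;-0.0199 -0.0115 0 0 0 0 0;-0.0199 -0.0115 0 0 0 0 0;-0.0199 -0.0115 0 0 0 0 0;-0.0199 -0.0115 0 0 0 0 0;-0.0199 -0.0115 0 0 0 0 0;-0.0199 -0.0115 0 0 0 0 0;-0.0199 -0.0115 0 0 0 0 0;-0.0199 -0.0115 0 0 0 0 0;-0.0199 -0.0115 0 0 0 0 0;-0.0199 -0.0115 0 0 0 0 0;-0.0199 -0.0115 0 0 0 0 0;-0.0199 -0.0115 0 0 0 0 0;-0.0199 -0.0115 0 0 0 0 0;-0.0199 -0.0115 0 0 0 0 0;-0.0199 -0.0115 0 0 0 0 0;-0.0199 -0.0115 0 0 0 0 0;-0.01 -0.0057 0 0 0 0 0;-0.01 -0.0057 0 0 0 0 0'
python3 -m inch '0 0 0 0 0 0 0;0 0 0 0 0 0 0'
python3 - <<'E'
from h import *
p,R,s=tool(); print(s['joints'].round(1), 'lip',p+R.apply([.238,0,.0014]), 'bowl bottom',p+R.apply([.143,0,.034]))
delta([.654,-.014,.12],[180,0,-100])
im=snap('top','t22'); crop(im,220,90,440,260,3.5,'t22c')
im=snap('side','s22'); crop(im,230,100,430,310,3,'s22c')
E
```

```text
time_s: 37.28
tcp_pos: [0.6554, -0.0118, 0.1971]
eef_rot: [-179.7, -0.1, -99.8]
contact_force: [1.1, -0.1, -1.2]
gripper_width: 0.0136
time_s: 37.45
tcp_pos: [0.6547, -0.0132, 0.1972]
eef_rot: [-179.7, -0.1, -99.9]
contact_force: [0.1, -0.8, -2.1]
gripper_width: 0.0135
[ 16.   19.6  -4.7   0.3 -65.5 -26. ] lip [ 0.61382693 -0.24762276  0.19639387] bowl bottom [ 0.63026007 -0.15413395  0.16356775]
shift now-axes [0.0008 0.0009 0.0772] shift final-axes [0.001  0.0005 0.0772] rotvec [-0.0044 -0.0024  0.002 ] ang 0.3
```

View pics/t22c.png

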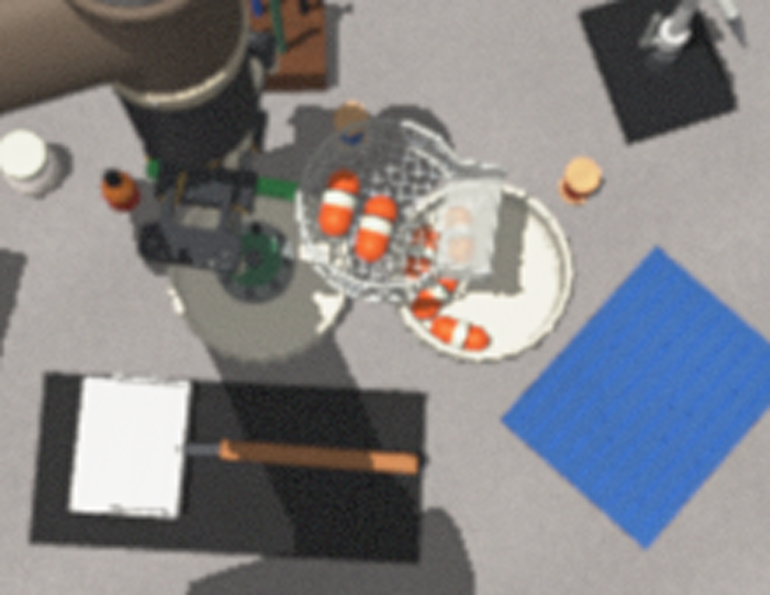

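View pics/s22c.png

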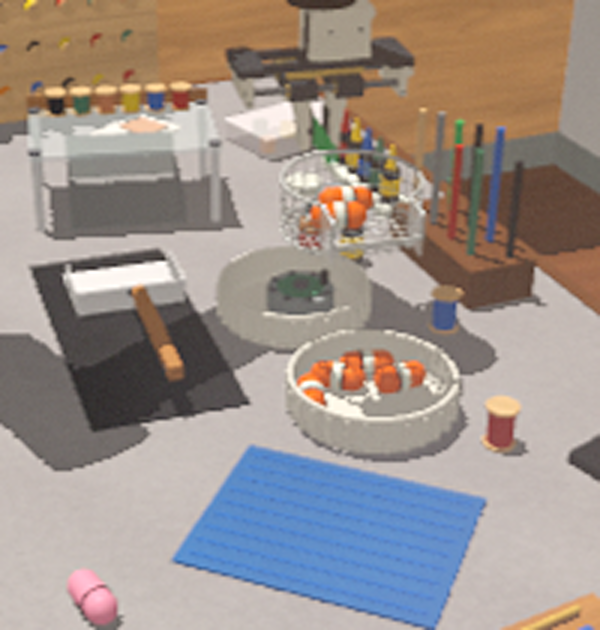

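```bash
python3 -m inch '0.002 0 0.01 0 0 0 0;0.002 0 0.016 0 0 0 0;0.002 0 0.016 0 0 0 0;0.002 0 0.016 0 0 0 0;0 0 0.016 0 0 0 0;0.001 0 -0.0108 0 -0.06 0 0;0.001 0 -0.0108 0 -0.06 0 0;0.001 0 -0.0108 0 -0.06 0 0;0.001 0 -0.0108 0 -0.06 0 0;0.001 0 -0.0108 0 -0.06 0 0;0.002 0 -0.0112 0 -0.06 0 0;0.002 0 -0.0112 0 -0.06 0 0;0.002 0 -0.0112 0 -0.06 0 0;0.002 0 -0.0112 0 -0.06 0 0;0.002 0 -0.0112 0 -0.06 0 0;0 0 0 0 0 0 0;0 0 0 0 0 0 0'
python3 - <<'E'
from h import *
p,R,s=tool(); print(s['joints'].round(1), 'lip',p+R.apply([.238,0,.0014]), 'bowl back bottom',p+R.apply([.071,0,.034]))
im=snap('top','t23'); crop(im,220,90,440,260,3.5,'t23c')
im=snap('side','s23'); crop(im,230,100,430,310,3,'s23c')
E
```

```text
time_s: 38.97
tcp_pos: [0.6453, -0.0667, 0.2228]
eef_rot: [-179.7, 34.2, -100.0]
contact_force: [-1.0, -0.0, -2.4]
gripper_width: 0.0135
[-10.8  22.    7.7 -35.  -78.3   8.8] lip [ 0.6112137  -0.25972169  0.08780154] bowl back bottom [ 0.63858515 -0.10569971  0.1547328 ]
```

View pics/t23c.png

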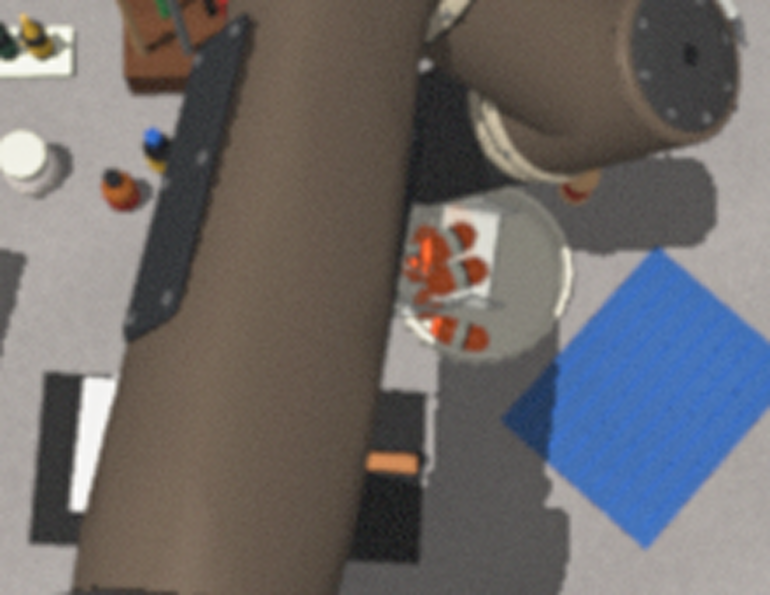

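View pics/s23c.png

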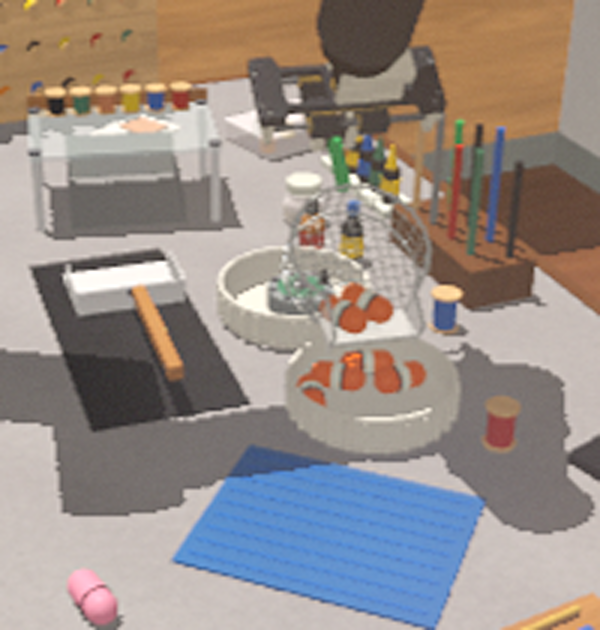

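```bash
python3 -m inch '0.0016 0 -0.0107 0 -0.05 0 0;0.0016 0 -0.0107 0 -0.05 0 0;0.0016 0 -0.0107 0 -0.05 0 0;0.0016 0 -0.0107 0 -0.05 0 0;0.0016 0 -0.0107 0 -0.05 0 0;0.0018 0 -0.011 0 -0.05 0 0;0.0018 0 -0.011 0 -0.05 0 0;0 0 0 0 0 0 0;0 0 0 0 0 0 0'
python3 - <<'E'
from h import *
p,R,s=tool(); print(s['joints'].round(1), 'lip',p+R.apply([.238,0,.0014]))
im=snap('side','s24'); crop(im,230,100,430,310,3,'s24c')
E
```

```text
time_s: 39.82
tcp_pos: [0.6351, -0.1231, 0.2693]
eef_rot: [-179.7, 54.3, -99.8]
contact_force: [-0.8, -0.0, -1.3]
gripper_width: 0.0133
[-26.6  28.3  16.9 -51.5 -96.4  19.1] lip [ 0.61177361 -0.25898125  0.07535143]
```

View pics/s24c.png

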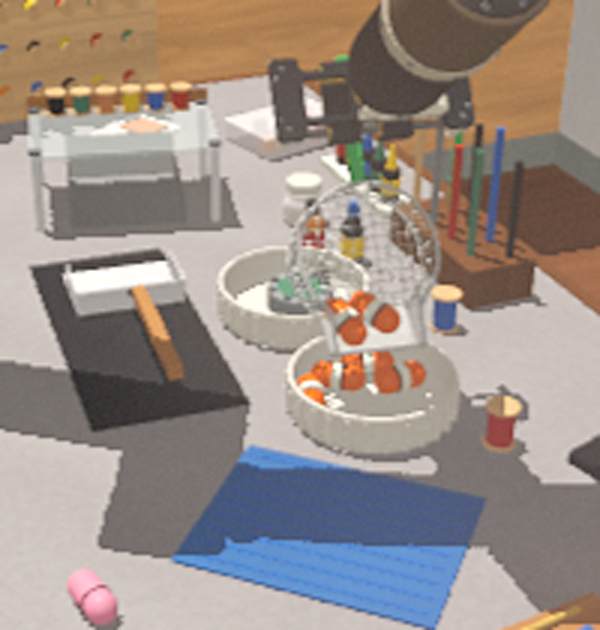

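```bash
python3 -m inch '0.0016 0 -0.011 0 -0.05 0 0;0.0016 0 -0.011 0 -0.05 0 0;0.0016 0 -0.011 0 -0.05 0 0;0.0018 0 -0.011 0 -0.05 0 0;0.0018 0 -0.011 0 -0.05 0 0;0.0018 0 -0.011 0 -0.05 0 0;0.0004 0 -0.0119 0 -0.05 0 0;0 0 0 0 0 0 0;0 0 0 0 0 0 0'
python3 - <<'E'
from h import *
p,R,s=tool(); print(s['joints'].round(1), 'lip',p+R.apply([.238,0,.0014]))
im=snap('side','s25'); crop(im,230,100,430,310,3,'s25c')
E
```

```text
time_s: 40.62
tcp_pos: [0.6226, -0.1952, 0.2955]
eef_rot: [-179.3, 74.3, -99.3]
contact_force: [-0.2, 0.7, -2.4]
gripper_width: 0.0136
[ -39.1   38.    25.1  -66.4 -113.3   22.2] lip [ 0.61248815 -0.25742833  0.06598583]
```

View pics/s25c.png

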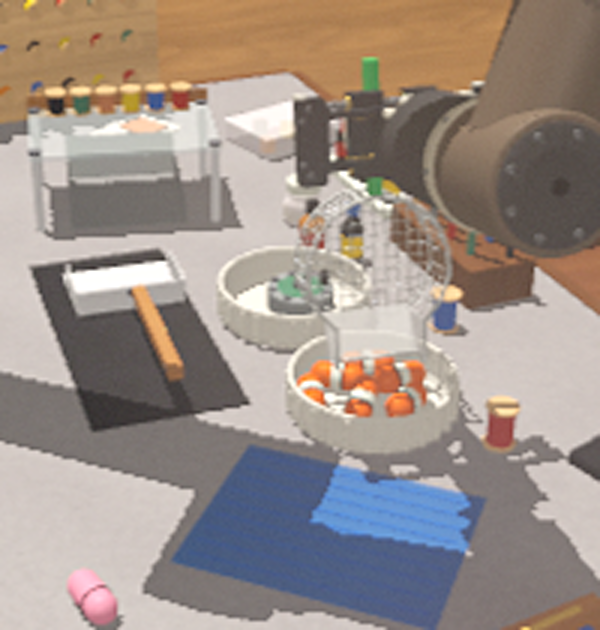

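```bash
python3 -m inch '-0.0072 0 -0.002 0 0 0 0;-0.0144 0 -0.0041 0 0 0 0;-0.0144 0 -0.0041 0 0 0 0;-0.0144 0 -0.0041 0 0 0 0;0 0 0 0 0.08 0 0;0 0 0 0 0.08 0 0;0 0 0 0 0.08 0 0;0 0 0 0 0.08 0 0;0 0 0 0 0.08 0 0;0 0 0 0 0.08 0 0;0 0 0 0 0.08 0 0;0 0 0 0 0.08 0 0;0 0 0 0 0.08 0 0;0 0 0 0 0.08 0 0;0 0 0 0 0.08 0 0;0 0 0 0 0.08 0 0;0 0 0 0 0.08 0 0;0 0 0 0 0.08 0 0;0 0 0 0 0.08 0 0;0 0 0 0 0.08 0 0'
python3 -m inch '0 0 0 0 0 0 0;0 0 0 0 0 0 0;0 0 0 0 0 0 0'
python3 - <<'E'
from h import *
print(tool()[2]['joints'].round(1))
delta([.389,-.331,.34],[180,0,-36.6])
im=snap('side','s26'); crop(im,230,100,430,310,3,'s26c')
E
```

```text
time_s: 42.33
tcp_pos: [0.6223, -0.1942, 0.3525]
eef_rot: [-179.4, 0.9, -99.9]
contact_force: [-0.1, -0.5, -2.3]
gripper_width: 0.0136
time_s: 42.58
tcp_pos: [0.622, -0.1946, 0.3505]
eef_rot: [-179.6, 1.2, -99.9]
contact_force: [-0.3, -0.3, -2.5]
gripper_width: 0.0139
[ -0.9  15.4   9.7  -1.1 -83.6  -8.9]
shift now-axes [0.1746 0.2061 0.0054] shift final-axes [-0.1057  0.2484  0.0105] rotvec [-0.0181  0.0143 -1.1051] ang 63.3
```

View pics/s26c.png

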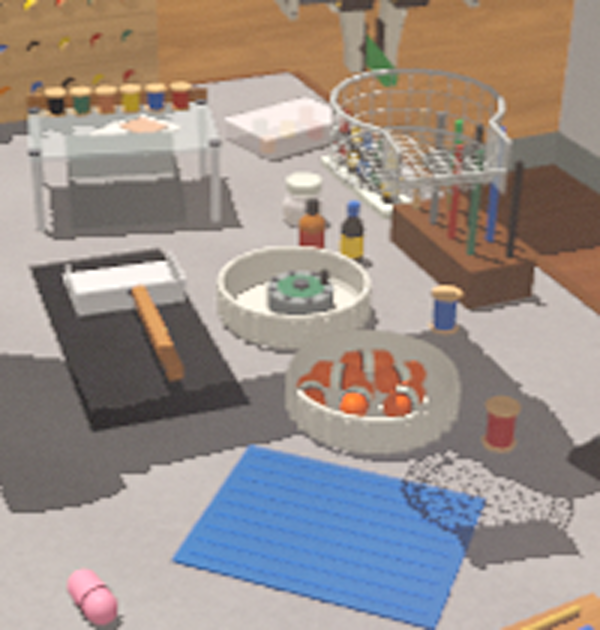

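```bash
python3 -m inch '0.0073 0.0086 0 0 0 0 0;0.0146 0.0172 0 0 0 0 0;0.0146 0.0172 0 0 0 0 0;0.0146 0.0172 0 0 0 0 0;0.0146 0.0172 0 0 0 0 0;0.0146 0.0172 0 0 0 0 0;0.0146 0.0172 0 0 0 0 0;0.0146 0.0172 0 0 0 0 0;0.0146 0.0172 0 0 0 0 0;0.0146 0.0172 0 0 0 0 0;0.0146 0.0172 0 0 0 0 0;0.0146 0.0172 0 0 0 0 0;0.0073 0.0086 0 0 0 0 0;0 0 0 0 0 0 0'
python3 -m inch '0 0 0 -0.0018 0.0014 -0.11 0;0 0 0 -0.0018 0.0014 -0.11 0;0 0 0 -0.0018 0.0014 -0.11 0;0 0 0 -0.0018 0.0014 -0.11 0;0 0 0 -0.0018 0.0014 -0.11 0;0 0 0 -0.0018 0.0014 -0.11 0;0 0 0 -0.0018 0.0014 -0.11 0;0 0 0 -0.0018 0.0014 -0.11 0;0 0 0 -0.0018 0.0014 -0.11 0;0 0 0 -0.0018 0.0014 -0.11 0;0 0 0.01 0 0 0 0;0 0 0.02 0 0 0 0;0 0 0.03 0 0 0 0;0 0 0.03 0 0 0 0;0 0 0.03 0 0 0 0;0 0 0.03 0 0 0 0;0 0 0.03 0 0 0 0;0 0 0.02 0 0 0 0;0 0 0 0 0 0 0;0 0 0 0 0 0 0'
python3 - <<'E'
from h import *
print(tool()[2]['joints'].round(1))
delta([.3895,-.3312,.038],[180,-.3,-36.6])
im=snap('side','s27'); crop(im,230,130,430,310,3.3,'s27c')
E
```

```text
time_s: 43.8
tcp_pos: [0.3861, -0.334, 0.3454]
eef_rot: [-179.6, 1.0, -100.2]
contact_force: [-0.4, 0.8, -2.1]
gripper_width: 0.013
time_s: 45.47
tcp_pos: [0.3872, -0.3329, 0.1438]
eef_rot: [179.8, 0.2, -37.1]
contact_force: [0.0, 0.5, -1.0]
gripper_width: 0.0132
[-18.5   9.4 -26.4   0.2 -54.5  71.3]
shift now-axes [ 0.0012 -0.0032  0.1058] shift final-axes [ 0.0002 -0.0028  0.1059] rotvec [ 0.0043  0.0091 -0.0085] ang 0.8
```

View pics/s27c.png

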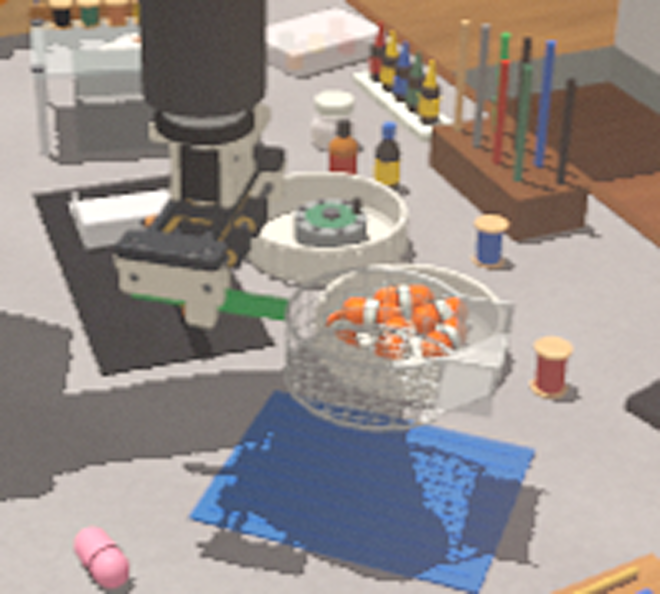

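```bash
python3 -m inch '0.0005 -0.0015 0.02 0.004 0.009 -0.008 0;0.0005 -0.0015 0.025 0 0 0 0;0 0 0.025 0 0 0 0;0 0 0.015 0 0 0 0;0 0 0.01 0 0 0 0;0 0 0.005 0 0 0 0;0 0 0.003 0 0 0 0;0 0 0 0 0 0 0;0 0 0 0 0 0 0'
python3 -m inch '0 0 0.002 0 0 0 0;0 0 0.001 0 0 0 0;0 0 0 0 0 0 0;0 0 0 0 0 0 0'
```

```text
time_s: 46.27
tcp_pos: [0.3918, -0.332, 0.0427]
eef_rot: [-179.9, -0.5, -36.5]
contact_force: [-0.7, 0.3, -2.2]
gripper_width: 0.0135
time_s: 46.6
tcp_pos: [0.3911, -0.3316, 0.0389]
eef_rot: [-180.0, -0.5, -36.5]
contact_force: [0.7, -0.5, -2.4]
gripper_width: 0.0135
```

```bash
python3 -m inch '0 0 0.0015 0 0.003 0 0;0 0 0.001 0 0 0 0;0 0 0 0 0 0 0;0 0 0 0 0 0 0'
python3 - <<'E'
from h import *
print(tool()[2]['contact_force'])
im=snap('side','s28'); crop(im,230,130,430,310,3.3,'s28c')
E
```

```text
time_s: 46.93
tcp_pos: [0.3911, -0.3316, 0.0367]
eef_rot: [-180.0, -0.6, -36.4]
contact_force: [-2.8, 2.5, 5.2]
gripper_width: 0.0136
[-2.78332231  2.49583986  5.23874184]
```

View pics/s28c.png

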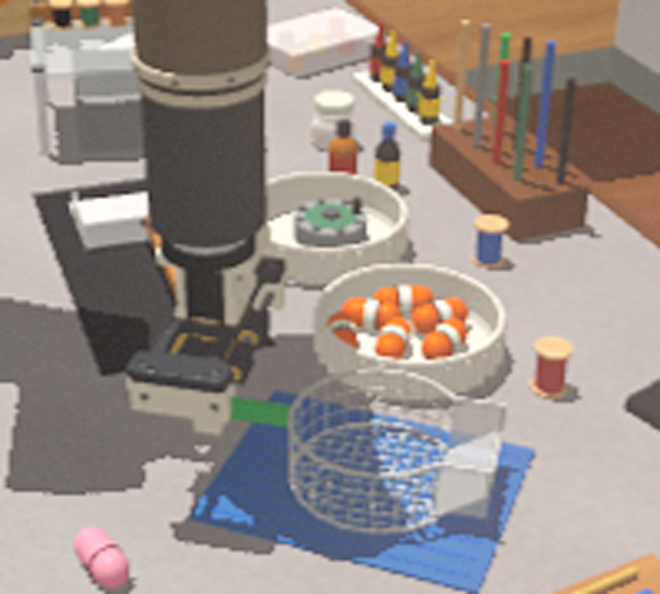

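Touching down. Release and retreat upward.

```bash
python3 -m inch '0 0 -0.0007 0 0 0 0;0 0 0 0 0 0 1;0 0 0 0 0 0 1;0 0 0 0 0 0 1;0 0 0 0 0 0 1;0 0 0 0 0 0 1;0 0 0 0 0 0 1;0 0 0 0 0 0 1;0 0 0 0 0 0 1;0 0 0 0 0 0 1'
python3 -m inch '0 0 -0.015 0 0 0 1;0 0 -0.025 0 0 0 1;0 0 -0.03 0 0 0 1;0 0 -0.035 0 0 0 1;0 0 -0.035 0 0 0 1;-0.03 0 -0.02 0 0 0 1;-0.03 0 0 0 0 0 1;-0.03 0 0 0 0 0 1;0 0 0 0 0 0 1;0 0 0 0 0 0 1;0 0 0 0 0 0 1'
python3 - <<'E'
from h import *
im=snap('top','t29'); crop(im,120,120,470,290,2.2,'t29c')
im=snap('side','s29'); crop(im,220,120,430,310,3.3,'s29c')
for c in('top','side'):
    print(c,[ (d['xy'],d['p']) for d in r.recognise('float_b1',c)])
E
```

```text
time_s: 47.82
tcp_pos: [0.391, -0.3316, 0.0369]
eef_rot: [-180.0, -0.6, -36.5]
contact_force: [0.2, -0.1, 0.8]
gripper_width: 0.0676
time_s: 48.73
tcp_pos: [0.3177, -0.2773, 0.1964]
eef_rot: [-179.9, -0.7, -36.4]
contact_force: [0.0, -0.5, -1.5]
gripper_width: 0.0879
top [([356.1, 170.7], 0.71), ([480.8, 249.2], 0.65), ([361.1, 160.7], 0.5)]
side [([258.2, 294.8], 0.76), ([319.9, 348.1], 0.67), ([362.4, 236.1], 0.44), ([279.9, 198.1], 0.28)]
```

View pics/t29c.png

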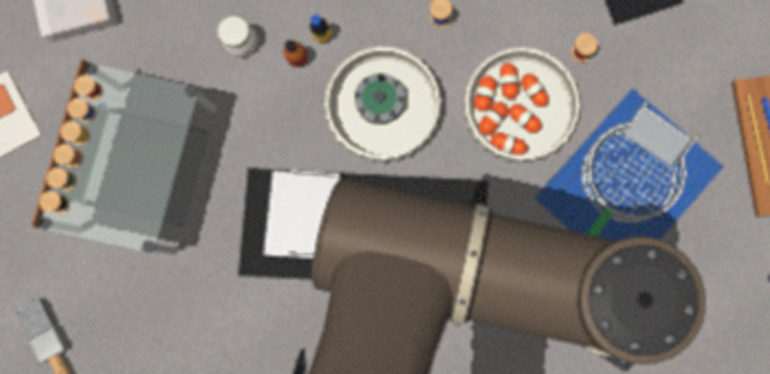

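View pics/s29c.png

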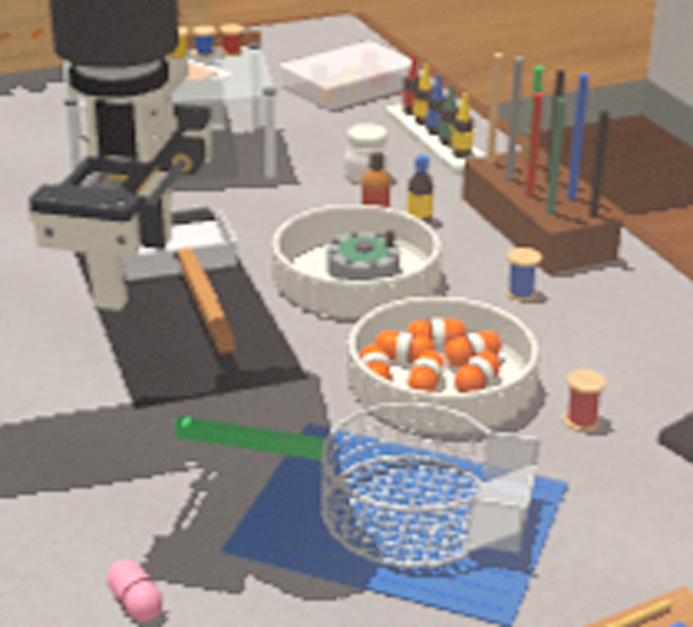

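```bash
python3 -c "
from plant import r
print(r.close_job())"
```

```text
the job is handed in; nothing more can be done
None
```

The job is handed in at about 49 s of the 210 s allowed.

- **Tray floats:** I scooped all four floats out from under the riser in one pass, poured them into the dish without a reel, and laid the scoop back right way up on the black mat.
- **Strainer floats:** After that I tipped the strainer to about 74° over the same dish. Both of its floats rolled out, and I set it back upright on the blue drip mat.
- **Last checks:** The final pictures show six orange floats in the dish, the tray and strainer empty, and the reel and the other bench things I could see where they were. The gripper was clear of everything. No knock to the scoop, strainer or tray floats was visible.

Two readings did not fit the clean picture:
- **Force in the tray:** It rose briefly to about 20 N when the lip or a float pressed on the tray's end wall, so I backed off 3 mm. I saw no contact with the shelf.
- **Float recognition:** On the final pictures the float network also marked the pink and purple look-alikes and missed most of the floats in the dish. I counted the six by eye.

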